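Load the sample rack from behind the bottles

ROBOT

A 7-joint arm with a two-finger parallel gripper is mounted at the origin on a cart in front of the work surface, level with it; the furniture and walls round the work are solid. World frame = base frame: x ahead of the robot, y to its left, z up, the work surface at z = 0. Lengths are in m, angles in degrees, forces in N, time in s.
With the tool pointing down it reaches from about 0.4 to 0.925 m from the base axis. Payload 5.6 kg.
Tool frame: the origin (TCP) lies midway between the tips of the shut fingers; the grasp point (between the pads) lies 19 mm behind it (bot.grasp_offset is the z of the grasp point in the tool frame, in m); z points along the fingers, y is the direction in which the jaws open and shut (so a half turn about z gives the same grasp; the last joint's range is limited). The gripper opens to 85 mm and grips with 20 to 120 N. Pads are 22 mm wide; open, the fingers measure 114 mm over their backs; the gripper's body (76 mm by 85 mm) begins 54 mm behind the grasp point. The pads swing forward as they close: fully open they stand 13 mm farther back than shut.
Start: joints at [-68.984, 26.786, -0.665, 91.828, 0.344, 61.387, -3.226], TCP at [0.259, 0.596, 0.231] pointing down, gripper open.
Joint ranges: [-144.91, 144.91], [-17.63, 115.5], [-89.93, 88.59], [15.96, 139.68], [-74.01, 254.01], [8.47, 105.57], [-167.45, 167.45]. Speed limits (degrees/s): [147.25, 147.25, 180, 180, 180, 180, 180].

INTERFACE

Orientations are given as a 3x3 rotation matrix whose columns are the frame's x, y, z axes.
In Python, from plant import bot gives the robot as it stands. The module is installed in compiled form; this text tells all that it offers.
- The arm moves only by the tool play_rows, never from a script. Its argument "motion" is a list of rows, each an object of numbers: "x", "y", "z": the shift along the world's x, y, z in mm; "roll": the turn about the world's z in rad. A call has 1 to 8 rows; each row is the pose to reach, as a shift and turn from the pose commanded when the call began; what a row does not reach only later rows make up. A row lasts 1/8 s, in which the tool goes at most 62.5 mm and 10.7 degrees, less where a joint would pass 70% of its speed; a pose out of reach is approached as far as the arm can. A call with a gripper value outside its range is refused whole. "hand" is the opening, from 0 (shut) to 1 (fully open), set as the call begins (left out, the last holds). The fingers move at their own pace and stop on an object; the grip force is fixed at half the most. Time passes only in rows, so rows that repeat a pose let the fingers close. It gives the time, the measured TCP pose, the force and the opening at its end, in the units of the state.
- bot.observe(): the state, without advancing time (a new reading comes with each control period).
- bot.get_image(name): name is "scene" or "top" or "wrist"; returns a dict with "image" (384x512x3 uint8, red, green, blue), "K" (3x3 intrinsics, pixels), "world_to_cam" (4x4, takes a point from world to camera coordinates); the wrist camera has in their place "hand_eye" (4x4, takes a point from camera to tool coordinates, whose origin is the TCP and whose axes are the flange's). Camera axes: x right, y down, z forward; pixel columns grow to the right and rows downward; lengths in m; the calibration is good to about 2 mm. A picture is of the moment at which its call begins: read the wrist's pose just before it. There is no depth.
- bot.hand_in(): hands the job in, once; it reports no verdict.
The state is a dict: "time": time; "joint_pos": joint angles; "dq": joint speeds; "effort": joint torques, N m; "position": TCP position; "ee_rot": TCP orientation; "wrist_force": force on the tool from outside, world axes, zero at the start; "wrist_torque": the same for the moment, N m; "finger_gap": finger opening in m.
Only numpy, scipy, OpenCV 4.12 (cv2) and the standard library are available. Lean on these libraries where they do the work, as an engineer would, in place of code of your own. Each camera call takes 0.05 s, during which the arm holds its last target. There are 200 camera calls.

TASK

The rack of blood tubes has to go into the rack bay, but three bottles stand right in front of it. Set all three bottles on the steel spill tray at the side, then carry the rack to the bay and seat it flat between the four corner guides, and only after that put each bottle back in the well it came from. Keep everything upright and set each thing down rather than letting it drop.

Things in the scene. Friction and masses are not known exactly. Their poses are not given: they have to be found in the camera images.
- wedge_bottle: dark red-brown plastic reagent bottle, body 43 mm wide (its x), 52 mm deep (its y), shoulder 66 mm up, open round neck 22 mm in diameter from 66 to 91 mm up, its axis off-centre at (0, -10.5 mm); 65 to 125 g. Origin: centre of the underside, z up. At the start the neck side (-y) faces the robot. Easiest held by the neck.
- small_bottle: small round cream-coloured diluent bottle with a blue-grey label and black screw cap: body 37 mm in diameter up to 59 mm, cap 26 mm in diameter from 59 to 70 mm up; 50 to 100 g. Origin: centre of the underside, z up. Its cap can be pinched from above with the fingertips.
- amber_bottle: tall round amber glass bottle with white label and black ribbed screw cap: body 42 mm in diameter to 72 mm up, cap 29 mm in diameter from 90 to 110 mm up; 85 to 170 g. Origin: centre of the underside, z up. Easiest held by the cap.
- rack: white tube rack 64 mm (its x) by 140 mm (its y), long sides open: base 4 mm, end walls 56 mm high, top plate from 48 to 52 mm up with long edges at x = +-32 mm; five capped tubes sit fast in it, to 86 mm up. 0.15 to 0.36 kg. Origin: centre of underside, z up. Stands on the deck close behind the bottles, along the row; pinch it across its width at mid-length by the top plate's edges.
- well_wedge: grey plastic well block, 66 mm (its x, front to back) by 54 mm by 24 mm high, with a rectangular pocket 59 mm (x) by 50 mm (y), 16 mm deep: the wedge bottle's place. Fixed, one of three side by side on the bottle stand (a rail 4 mm high), in any order. Origin: centre of the block's underside; the pocket floor is 8 mm above it, the block's top 24 mm above it.
- well_small: grey plastic well block as the others, with a round pocket 44 mm in diameter, 16 mm deep: the small bottle's place. Fixed. Origin: centre of the block's underside; the pocket floor is 8 mm above it, the block's top 24 mm above it.
- well_amber: grey plastic well block as the others, with a round pocket 49 mm in diameter, 16 mm deep: the amber bottle's place. Fixed. Origin: centre of the block's underside; the pocket floor is 8 mm above it, the block's top 24 mm above it.
- tray: shallow stainless steel spill tray, 70 mm (its x) by 196 mm (its y), rim 11 mm high, 3 mm thick walls and floor; room for the three bottles side by side along y (60 mm apart). Fixed on the deck to the left or the right of the bottle stand. Origin: centre of the underside; the floor is 3 mm above it.
- bay: rack bay: aluminium plate 82 mm (its x) by 158 mm (its y), 4 mm thick, with four black corner guides 30 mm high, open between the corners, 74 mm (x) by 150 mm (y) clear between them. Fixed, beyond the rack. Origin: centre of the underside; the rack sits on the plate 4 mm up, long side along y, either way round. An amber probe arm 190 mm high stands close to its left: come and go from the front.

How it is judged:
By the outcome, as a careful person would: the job done as asked, in the order asked, and still so for the second after the job is handed in, with the robot touching nothing.
It also fails if it takes over 109 s, if anything falls off the work surface, if the arm or the gripper's body presses on something with over 40 N, if the wrist force passes 120 N, or if a joint passes its speed limit or range.

## Working session

There is one attempt and no reset: what is moved stays moved. The work goes in short steps, Python scripts to look and compute and a tool call to move; the robot and the scene stay as the last step left them, time stands still between calls to the robot, and variables do not carry over. Pictures are saved under pics/ and viewed, about 12 in all and at most 16, crops included, and the job is handed in when it is done.

Besides the shell and the picture viewer there is one more tool, called after ">>>" by a JSON object that holds its "op" and its "data", one argument or row to a line. play_rows: Moves the arm, as the interface text tells. Its arguments: {"type":"object","properties":{"motion":{"type":"array"},"hand":{"type":"number"}},"required":["motion"]}

```bash
mkdir -p pics
cat > h.py <<'E'
import numpy as np, cv2
from plant import bot
def snap(name,fn):
    s=bot.observe(); d=bot.get_image(name)
    cv2.imwrite('pics/'+fn,d['image'][:,:,::-1])
    if name=='wrist':
        T=np.eye(4);T[:3,:3]=s['ee_rot'];T[:3,3]=s['position']
        W=np.linalg.inv(T@np.array(d['hand_eye']))
    else: W=np.array(d['world_to_cam'])
    np.savez('pics/'+fn[:-4]+'.npz',K=d['K'],W=W)
    return d['image'],np.array(d['K']),W
def load(fn):
    z=np.load('pics/'+fn+'.npz');return z['K'],z['W']
def proj(K,W,P):
    P=np.atleast_2d(P);c=P@W[:3,:3].T+W[:3,3];p=c@K.T;return p[:,:2]/p[:,2:]
def plane(K,W,uv,z):
    uv=np.atleast_2d(uv).astype(float);C=-W[:3,:3].T@W[:3,3]
    d=np.c_[uv,np.ones(len(uv))]@np.linalg.inv(K).T@W[:3,:3]
    return C+d*((z-C[2])/d[:,2:])
def tri(views,uvs):
    A=[]
    for (K,W),(u,v) in zip(views,uvs):
        P=K@W[:3];A+= [u*P[2]-P[0],v*P[2]-P[1]]
    x=np.linalg.svd(np.array(A))[2][-1];return x[:3]/x[3]
E
python3 - <<'E'
from h import *
np.set_printoptions(precision=4,suppress=True)
for n in('scene','top'):
    i,K,W=snap(n,n+'1.png');print(n,K,W,-W[:3,:3].T@W[:3,3])
s=bot.observe();print(s,bot.grasp_offset)
d=bot.get_image('wrist');print(d['hand_eye'])
E
```

```text
scene [[386.0179   0.     251.7014]
 [  0.     386.0179 187.1892]
 [  0.       0.       1.    ]] [[ 0.5409 -0.8411 -0.0061 -0.2882]
 [-0.6007 -0.3811 -0.7028  0.3559]
 [ 0.5888  0.3838 -0.7114  0.5361]
 [ 0.      0.      0.      1.    ]] [ 0.054  -0.3125  0.6297]
top [[429.5676   0.     258.5291]
 [  0.     429.5676 189.2356]
 [  0.       0.       1.    ]] [[-0.0178 -0.9996  0.0207  0.0001]
 [-0.9884  0.0145 -0.1513  0.5656]
 [ 0.1509 -0.0232 -0.9883  0.9338]
 [ 0.      0.      0.      1.    ]] [0.4181 0.0135 1.0084]
{'time': 0.1, 'joint_pos': array([-68.9826,  26.8324,  -0.6651,  91.8759,   0.3435,  61.3871,
        -3.227 ]), 'dq': array([ 0.0525, -0.1119,  0.0315, -0.0776, -0.0758,  0.1251, -0.0095]), 'effort': array([  0.0016, -53.3513,   0.0217, -25.1959,   0.0115,   0.0043,
        -0.    ]), 'position': array([0.2588, 0.5957, 0.2304]), 'ee_rot': array([[-0.9172,  0.3985, -0.0005],
       [ 0.3985,  0.9172, -0.0015],
       [-0.0001, -0.0016, -1.    ]]), 'wrist_force': array([ 0.3233,  0.4998, -0.7728]), 'wrist_torque': array([ 0.0357, -0.0009,  0.0591]), 'finger_gap': 0.08583786727191214} -0.0187
[[ 0.0009 -0.9553 -0.2955  0.0748]
 [ 1.      0.0007  0.0008  0.0007]
 [-0.0005 -0.2955  0.9553 -0.142 ]
 [ 0.      0.      0.      1.    ]]
```

View pics/top1.png

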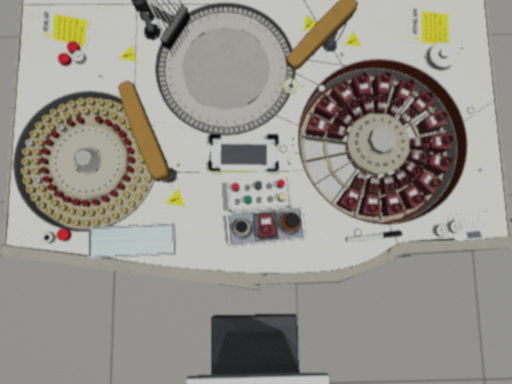

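View pics/scene1.png

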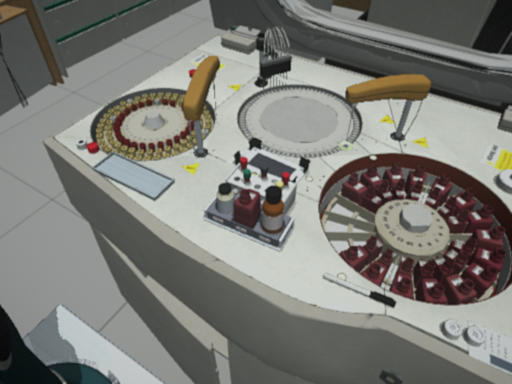

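The top view shows the tray at the left (132,240). The bottles from left to right are small (241,227), wedge (265,226) and amber (289,222). The rack is at (258,193) and the bay at (244,152). I'll enlarge both views to measure.

Run:
```python
from h import *
a=cv2.imread('pics/top1.png')[130:262,80:310]; b=cv2.imread('pics/scene1.png')[130:255,90:320]
cv2.imwrite('pics/crop1.png',np.vstack([cv2.resize(x,None,fx=3,fy=3,interpolation=cv2.INTER_CUBIC) for x in (a,b)])[:780])
cv2.imwrite('pics/cT.png',cv2.resize(a,None,fx=3.4,fy=3.4,interpolation=cv2.INTER_CUBIC))
cv2.imwrite('pics/cS.png',cv2.resize(b,None,fx=3.4,fy=3.4,interpolation=cv2.INTER_CUBIC))
T=load('top1');S=load('scene1')
np.set_printoptions(precision=4,suppress=True)
print('cap tops',plane(*T,[241,226],.082),plane(*T,[265,222],.103),plane(*T,[290,218],.122))
print('tray',plane(*T,[[91,228],[173,225],[174,255],[90,258]],.011))
print('bay',plane(*T,[[209,136],[278,136],[279,169],[209,169]],.03))
print('rack',plane(*T,[[225,181],[289,179],[290,207],[227,209]],.056))
print('tri small,wedge,amber',tri([T,S],[[241,226],[226,187]]),tri([T,S],[[265,222],[246,191]]),tri([T,S],[[290,218],[274,192]]))
```

```text
cap tops [[0.4801 0.031  0.082 ]] [[ 0.4863 -0.0201  0.103 ]] [[ 0.4923 -0.0713  0.122 ]]
tray [[0.486  0.3769 0.011 ]
 [0.4898 0.1892 0.011 ]
 [0.4212 0.1861 0.011 ]
 [0.4178 0.3764 0.011 ]]
bay [[ 0.6954  0.1044  0.03  ]
 [ 0.6935 -0.0575  0.03  ]
 [ 0.6144 -0.0578  0.03  ]
 [ 0.6166  0.1044  0.03  ]]
rack [[ 0.5834  0.0662  0.056 ]
 [ 0.5859 -0.0779  0.056 ]
 [ 0.5224 -0.0784  0.056 ]
 [ 0.5201  0.0621  0.056 ]]
tri small,wedge,amber [0.4813 0.0298 0.0791] [ 0.4863 -0.0195  0.0911] [ 0.494  -0.0734  0.111 ]
```

View pics/cT.png

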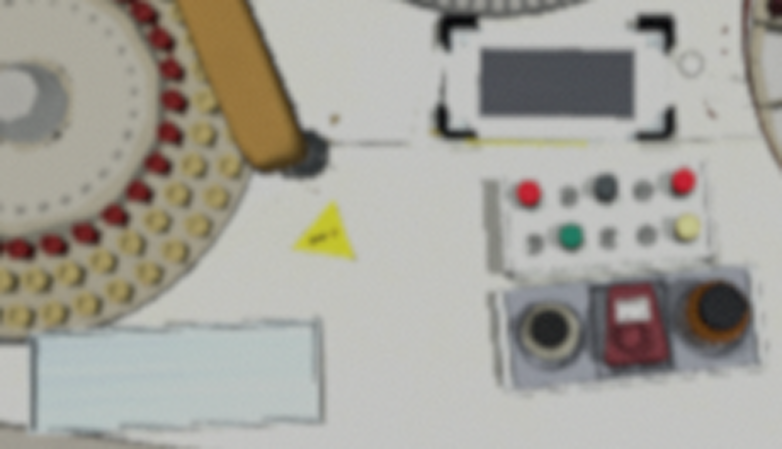

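View pics/cS.png

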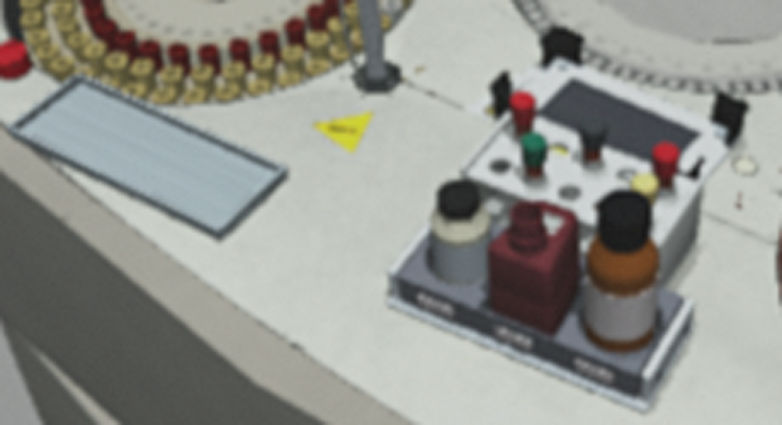

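The close-ups match: the stand is yawed by about -5°, the tray is centred near (0.454,0.282), and the bay is near (0.655,0.023). Jaws along world x suit everything. I'll move above the bottles with that orientation and look from close by.

>>> {"op": "play_rows", "data": {
  "motion": [
    {"x": 40, "y": -50, "z": 10, "roll": -0.15},
    {"x": 70, "y": -100, "z": 20, "roll": -0.3},
    {"x": 95, "y": -150, "z": 30, "roll": -0.45},
    {"x": 115, "y": -205, "z": 30, "roll": -0.6},
    {"x": 135, "y": -260, "z": 30, "roll": -0.75},
    {"x": 155, "y": -315, "z": 30, "roll": -0.9},
    {"x": 175, "y": -370, "z": 30, "roll": -1.05},
    {"x": 190, "y": -425, "z": 30, "roll": -1.16}
  ],
  "hand": 0.5
}}

```text
time: 1.15
position: [0.4495, 0.1692, 0.2614]
ee_rot: [[0.003, 1.0, 0.0], [1.0, -0.003, 0.0], [0.0, 0.0, -1.0]]
wrist_force: [1.7, -0.3, 0.2]
finger_gap: 0.0422
```

>>> {"op": "play_rows", "data": {
  "motion": [
    {"x": 15, "y": -50},
    {"x": 25, "y": -100},
    {"x": 31, "y": -145},
    {"x": 31, "y": -161},
    {"x": 31, "y": -161},
    {"x": 31, "y": -161}
  ]
}}

```text
schema error: expected keys x, y, z, roll
```

Run:
```python
from h import *
i,K,W=snap('wrist','w1.png');print(K)
s=bot.observe();print(s['time'],s['position'],s['ee_rot'],s['joint_pos'],s['finger_gap'])
```

```text
[[333.84306479   0.         255.35116464]
 [  0.         333.84306479 190.637375  ]
 [  0.           0.           1.        ]]
1.2 [0.45122251 0.16100192 0.2615024 ] [[ 1.63839245e-02  9.99865346e-01  9.25818076e-04]
 [ 9.99860025e-01 -1.63806832e-02 -3.40630073e-03]
 [-3.39067653e-03  9.81497059e-04 -9.99993770e-01]] [-44.31102873   7.82187276  22.6826191  114.38775971  -3.29475043
  58.45429139 -21.03071723] 0.04284159005716675
```

View pics/w1.png

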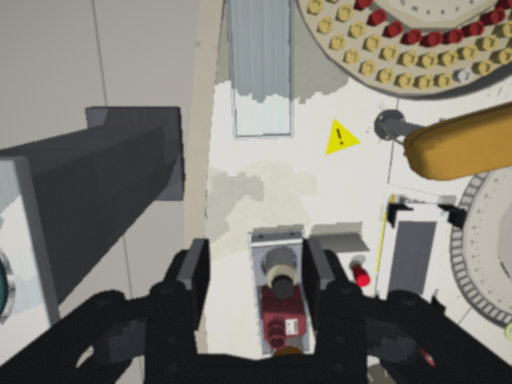

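The wrist view is oriented with right = +x and down = -y. The small bottle is at (281,272), the wedge at (283,320), and the fingers hide the rest. I'll move past the bottles for a clearer view.

>>> {"op": "play_rows", "data": {
  "motion": [
    {"x": 15, "y": -50, "z": 5, "roll": 0},
    {"x": 25, "y": -100, "z": 10, "roll": 0},
    {"x": 35, "y": -150, "z": 15, "roll": 0},
    {"x": 45, "y": -200, "z": 20, "roll": 0},
    {"x": 50, "y": -240, "z": 20, "roll": 0},
    {"x": 50, "y": -260, "z": 20, "roll": 0},
    {"x": 50, "y": -260, "z": 20, "roll": 0},
    {"x": 50, "y": -260, "z": 20, "roll": 0}
  ]
}}

```text
time: 2.2
position: [0.499, -0.0875, 0.2811]
ee_rot: [[-0.003, 1.0, -0.0], [1.0, 0.003, 0.001], [0.001, -0.0, -1.0]]
wrist_force: [-1.0, 0.0, 0.2]
finger_gap: 0.0428
```

Run:
```python
from h import *
i,K,W=snap('wrist','w2.png')
s=bot.observe();print(s['time'],s['position'],s['ee_rot'][:,1],s['joint_pos'])
cv2.imwrite('pics/w2c.png',cv2.resize(i[:320,90:490,::-1],None,fx=1.85,fy=1.85,interpolation=cv2.INTER_CUBIC))
```

```text
2.25 [ 0.49902227 -0.08725484  0.28108591] [ 9.99994934e-01  3.15458523e-03 -4.24040337e-04] [-23.81230941  10.07222368  34.13908597 110.18852056  -6.43462672
  61.62907812  13.1658364 ]
```

View pics/w2c.png

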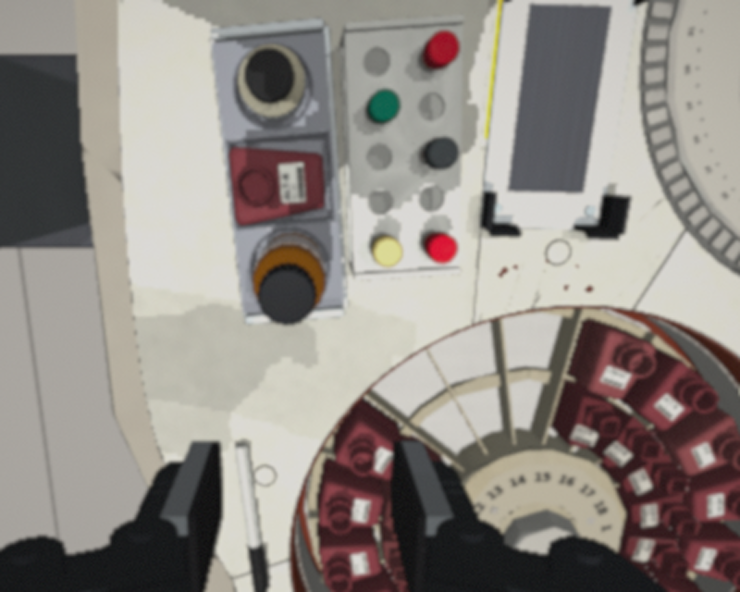

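>>> {"op": "play_rows", "data": {
  "motion": [
    {"x": 15, "y": 30, "z": 0, "roll": 0},
    {"x": 40, "y": 60, "z": 0, "roll": 0},
    {"x": 60, "y": 80, "z": 0, "roll": 0},
    {"x": 60, "y": 80, "z": 0, "roll": 0},
    {"x": 60, "y": 80, "z": 0, "roll": 0}
  ]
}}

```text
time: 2.88
position: [0.5585, -0.0086, 0.2811]
ee_rot: [[-0.002, 1.0, -0.001], [1.0, 0.002, -0.0], [-0.0, -0.001, -1.0]]
wrist_force: [-0.1, -0.3, 1.0]
finger_gap: 0.0424
```

Run:
```python
from h import *
i,K,W=snap('wrist','w3.png')
s=bot.observe();print(s['time'],s['position'],s['ee_rot'][:,1],s['joint_pos'])
cv2.imwrite('pics/w3c.png',cv2.resize(i[:320,60:460,::-1],None,fx=1.85,fy=1.85,interpolation=cv2.INTER_CUBIC))
```

```text
2.925 [ 0.5583897  -0.00913539  0.28122671] [ 9.99999674e-01  6.22877106e-04 -5.14255936e-04] [-28.2108354   15.92280904  31.37196571 103.38308768  -9.19385342
  63.25570474   6.37958781]
```

View pics/w3c.png

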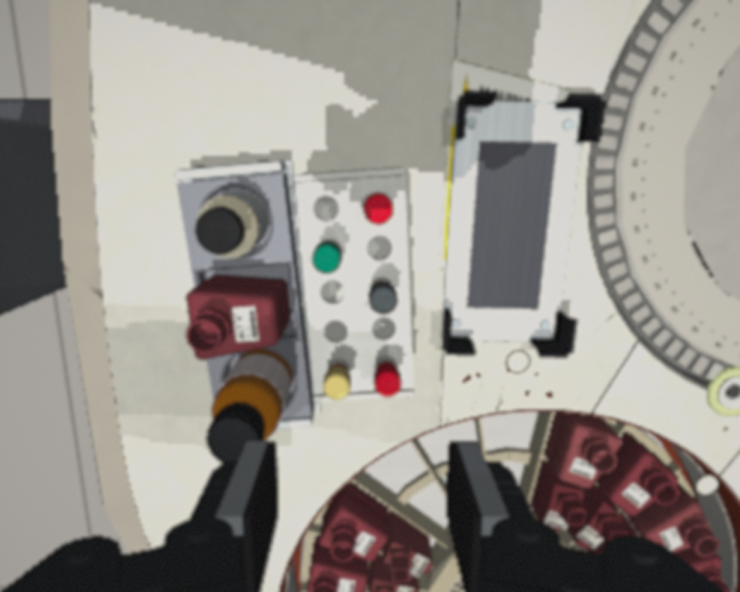

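In w2c and w3c everything is visible: the caps, neck, rack, wells and bay. I'll triangulate from those two views.

```bash
cat > m.py <<'E'
from h import *
np.set_printoptions(precision=4,suppress=True)
A=load('w2');B=load('w3')
a=lambda *p:np.array(p)/1.85+[90,0]
b=lambda *p:np.array(p)/1.85+[60,0]
for n,p,q in [('small cap',(270,73),(220,231)),('wedge neck',(258,187),(208,330)),('amber cap',(287,290),(233,430)),('rackTL',(346,25),(297,180)),('rackTR',(463,20),(408,168)),('rackBR',(461,265),(412,392)),('rackBL',(355,272),(313,402)),('standBR',(343,305),(312,415)),('standTR',(326,25),(290,165)),('standTL',(214,38),(180,180)),('bayBL',(485,236),(446,350)),('bayBR',(629,236),(577,355)),('bayplate dark BL',(510,190),(469,307)),('bayplate dark BR',(582,190),(539,307))]:
    P=tri([A,B],[a(*p),b(*q)]);e=[np.abs(proj(*V,P)[0]-u).max() for V,u in((A,a(*p)),(B,b(*q)))]
    print(n,P,np.round(e,1))
print('bay z.03',plane(*B,[b(458,95),b(603,93),b(577,355),b(446,350)],.03))
print('rack z.056',plane(*A,[a(346,25),a(463,20),a(461,265),a(355,272)],.056),plane(*B,[b(297,180),b(408,168),b(412,392),b(313,402)],.056))
E
python3 m.py
```

```text
small cap [0.4817 0.0312 0.0818] [0.4 0.4]
wedge neck [ 0.4739 -0.0237  0.0882] [0.7 0.7]
amber cap [ 0.4897 -0.0736  0.1128] [0.6 0.5]
rackTL [0.5216 0.0577 0.0573] [0.8 0.8]
rackTR [0.5865 0.0638 0.0416] [0.1 0.1]
rackBR [ 0.5905 -0.0689  0.0642] [0.3 0.3]
rackBL [ 0.5289 -0.0724  0.0712] [0.9 0.8]
standBR [ 0.5247 -0.1022  0.0226] [0.1 0.1]
standTR [0.5125 0.0659 0.0133] [1.1 1. ]
standTL [0.4467 0.0565 0.0278] [0.5 0.5]
bayBL [ 0.6182 -0.058   0.0106] [0.1 0.1]
bayBR [ 0.703  -0.0554  0.0302] [0. 0.]
bayplate dark BL [ 0.6338 -0.0288  0.004 ] [0.1 0.1]
bayplate dark BR [ 0.6829 -0.0291  0.0007] [0.4 0.4]
bay z.03 [[ 0.6159  0.105   0.03  ]
 [ 0.7013  0.1063  0.03  ]
 [ 0.7031 -0.0555  0.03  ]
 [ 0.6156 -0.0522  0.03  ]]
rack z.056 [[ 0.5208  0.0584  0.056 ]
 [ 0.5832  0.061   0.056 ]
 [ 0.5923 -0.0699  0.056 ]
 [ 0.5292 -0.0743  0.056 ]] [[ 0.5222  0.0572  0.056 ]
 [ 0.5856  0.0639  0.056 ]
 [ 0.5915 -0.0722  0.056 ]
 [ 0.5286 -0.0792  0.056 ]]
```

Heights agree with the text: small cap 0.082, amber 0.113–0.122, rack top about 0.056. Stand yaw is about +4.3° and rack yaw about +3.2°. I'll start with the small bottle.

>>> {"op": "play_rows", "data": {
  "motion": [
    {"x": -40, "y": 20, "z": -30, "roll": 0},
    {"x": -77, "y": 40, "z": -70, "roll": 0},
    {"x": -77, "y": 40, "z": -110, "roll": 0},
    {"x": -77, "y": 40, "z": -150, "roll": 0},
    {"x": -77, "y": 40, "z": -180, "roll": 0},
    {"x": -77, "y": 40, "z": -200, "roll": 0},
    {"x": -77, "y": 40, "z": -211, "roll": 0},
    {"x": -77, "y": 40, "z": -211, "roll": 0}
  ],
  "hand": 0.5
}}

```text
time: 3.92
position: [0.4817, 0.0307, 0.0702]
ee_rot: [[-0.0, 1.0, -0.001], [1.0, 0.0, -0.0], [-0.0, -0.001, -1.0]]
wrist_force: [-0.5, -0.1, 0.3]
finger_gap: 0.0428
```

>>> {"op": "play_rows", "data": {
  "motion": [
    {"x": 0, "y": 0, "z": 0, "roll": 0},
    {"x": 0, "y": 0, "z": 0, "roll": 0},
    {"x": 0, "y": 0, "z": 0, "roll": 0},
    {"x": 0, "y": 0, "z": 0, "roll": 0}
  ],
  "hand": 0
}}

```text
time: 4.42
position: [0.4826, 0.0312, 0.0713]
ee_rot: [[-0.001, 1.0, 0.002], [1.0, 0.001, 0.001], [0.001, 0.002, -1.0]]
wrist_force: [-1.9, 0.1, 6.7]
finger_gap: 0.0232
```

>>> {"op": "play_rows", "data": {
  "motion": [
    {"x": 0, "y": 0, "z": 4, "roll": 0},
    {"x": 0, "y": 0, "z": 10, "roll": 0},
    {"x": 0, "y": 0, "z": 20, "roll": 0},
    {"x": 0, "y": 0, "z": 32, "roll": 0},
    {"x": 0, "y": 0, "z": 40, "roll": 0},
    {"x": 0, "y": 0, "z": 40, "roll": 0}
  ]
}}

```text
time: 5.18
position: [0.4825, 0.0314, 0.1111]
ee_rot: [[-0.001, 1.0, 0.002], [1.0, 0.001, 0.001], [0.0, 0.002, -1.0]]
wrist_force: [-0.3, 0.5, 0.0]
finger_gap: 0.0231
```

Run:
```python
from h import *
i,K,W=snap('wrist','w4.png');j,_,_=snap('scene','s4.png')
cv2.imwrite('pics/c4.png',np.hstack([i[150:384,150:400,::-1],j[100:334,150:400,::-1]]).repeat(1,0))
s=bot.observe();print(s['time'],s['position'],s['wrist_force'],s['finger_gap'])
```

```text
5.275 [0.48192253 0.03129272 0.11031171] [-0.04251405 -0.21280825  0.3942234 ] 0.02268877679606576
```

View pics/c4.png

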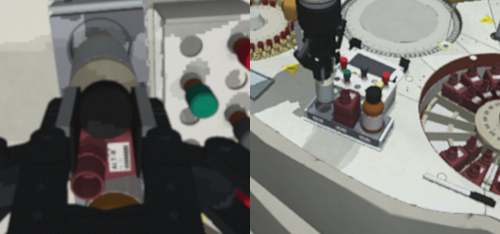

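The small bottle is held: its cap is between the fingers and its body hangs below. I'll go towards the tray and take one close look.

>>> {"op": "play_rows", "data": {
  "motion": [
    {"x": -2, "y": 15, "z": 20, "roll": 0},
    {"x": -6, "y": 45, "z": 40, "roll": 0},
    {"x": -12, "y": 85, "z": 60, "roll": 0},
    {"x": -18, "y": 130, "z": 60, "roll": 0},
    {"x": -24, "y": 175, "z": 60, "roll": 0},
    {"x": -28, "y": 205, "z": 60, "roll": 0},
    {"x": -28, "y": 219, "z": 60, "roll": 0},
    {"x": -28, "y": 219, "z": 60, "roll": 0}
  ]
}}

```text
time: 6.28
position: [0.454, 0.2502, 0.1699]
ee_rot: [[-0.002, 1.0, -0.0], [1.0, 0.002, -0.001], [-0.001, -0.0, -1.0]]
wrist_force: [0.2, -1.0, -1.4]
finger_gap: 0.0229
```

Run:
```python
from h import *
i,K,W=snap('wrist','w5.png')
s=bot.observe();print(s['time'],s['position'],s['finger_gap'])
cv2.imwrite('pics/w5c.png',cv2.resize(i[:,:,::-1],None,fx=1.5,fy=1.5,interpolation=cv2.INTER_CUBIC))
```

```text
6.325 [0.45419482 0.24907176 0.16997903] 0.02290140764282155
```

View pics/w5c.png

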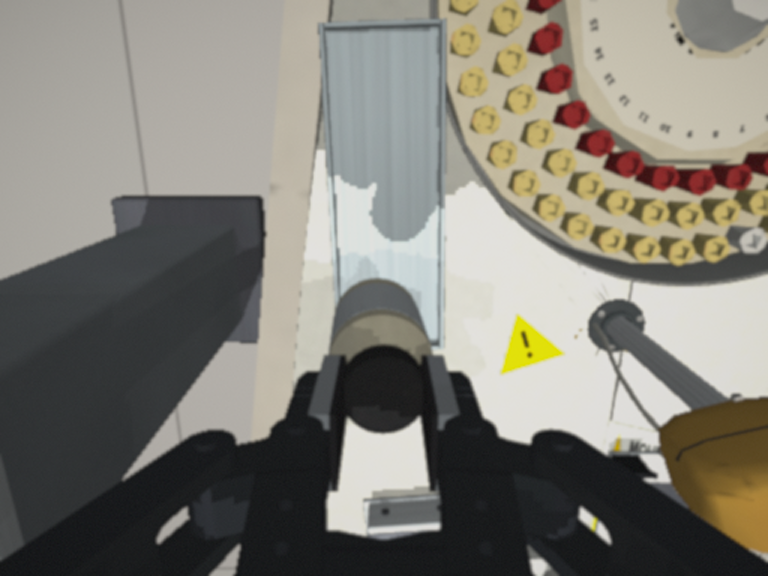

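The bottle hangs straight in the fingers. The tray's outer corners are at (320,25), (445,20) and (443,346).

Run:
```python
from h import *
np.set_printoptions(precision=4,suppress=True)
print(plane(*load('w5'),np.array([[320,25],[445,20],[443,346],[330,230]])/1.5,.011))
```

```text
[[0.4205 0.3807 0.011 ]
 [0.488  0.3833 0.011 ]
 [0.4943 0.192  0.011 ]
 [0.4227 0.2684 0.011 ]]
```

>>> {"op": "play_rows", "data": {
  "motion": [
    {"x": 0, "y": 35, "z": 0, "roll": 0},
    {"x": 0, "y": 75, "z": -20, "roll": 0},
    {"x": 0, "y": 93, "z": -50, "roll": 0},
    {"x": 0, "y": 93, "z": -75, "roll": 0},
    {"x": 0, "y": 93, "z": -92, "roll": 0},
    {"x": 0, "y": 93, "z": -101, "roll": 0},
    {"x": 0, "y": 93, "z": -105, "roll": 0},
    {"x": 0, "y": 93, "z": -107, "roll": 0}
  ]
}}

```text
time: 7.32
position: [0.4546, 0.3432, 0.0638]
ee_rot: [[-0.0, 1.0, 0.001], [1.0, 0.0, 0.001], [0.001, 0.001, -1.0]]
wrist_force: [-0.6, -0.7, -0.6]
finger_gap: 0.0232
```

>>> {"op": "play_rows", "data": {
  "motion": [
    {"x": 0, "y": 0, "z": -1, "roll": 0},
    {"x": 0, "y": 0, "z": -1, "roll": 0}
  ]
}}

```text
time: 7.58
position: [0.4542, 0.3434, 0.0627]
ee_rot: [[-0.001, 1.0, 0.001], [1.0, 0.001, 0.001], [0.001, 0.001, -1.0]]
wrist_force: [0.0, 0.5, -0.8]
finger_gap: 0.0231
```

>>> {"op": "play_rows", "data": {
  "motion": [
    {"x": 0, "y": 0, "z": -1, "roll": 0},
    {"x": 0, "y": 0, "z": -1, "roll": 0}
  ]
}}

```text
time: 7.82
position: [0.4543, 0.3438, 0.0624]
ee_rot: [[-0.001, 1.0, 0.001], [1.0, 0.001, 0.001], [0.001, 0.001, -1.0]]
wrist_force: [-0.9, -0.6, 6.1]
finger_gap: 0.0229
```

>>> {"op": "play_rows", "data": {
  "motion": [
    {"x": 0, "y": 0, "z": -1, "roll": 0},
    {"x": 0, "y": 0, "z": -1, "roll": 0}
  ]
}}

```text
time: 8.07
position: [0.4545, 0.3441, 0.0623]
ee_rot: [[-0.001, 1.0, 0.001], [1.0, 0.001, 0.002], [0.002, 0.001, -1.0]]
wrist_force: [-3.4, -1.8, 13.7]
finger_gap: 0.0233
```

It has touched down at 0.0624. I'll ease off, release and rise.

>>> {"op": "play_rows", "data": {
  "motion": [
    {"x": 0, "y": 0, "z": 2, "roll": 0},
    {"x": 0, "y": 0, "z": 2, "roll": 0},
    {"x": 0, "y": 0, "z": 2, "roll": 0},
    {"x": 0, "y": 0, "z": 5, "roll": 0},
    {"x": 0, "y": 0, "z": 25, "roll": 0},
    {"x": 0, "y": 0, "z": 60, "roll": 0},
    {"x": 0, "y": 0, "z": 100, "roll": 0},
    {"x": 0, "y": 0, "z": 100, "roll": 0}
  ],
  "hand": 0.5
}}

```text
time: 9.07
position: [0.4562, 0.3446, 0.1649]
ee_rot: [[-0.001, 1.0, 0.006], [1.0, 0.001, 0.006], [0.006, 0.006, -1.0]]
wrist_force: [0.3, 0.3, 0.4]
finger_gap: 0.0427
```

>>> {"op": "play_rows", "data": {
  "motion": [
    {"x": 2, "y": -40, "z": 0, "roll": 0},
    {"x": 5, "y": -95, "z": 0, "roll": 0},
    {"x": 8, "y": -155, "z": 0, "roll": 0},
    {"x": 11, "y": -215, "z": 0, "roll": 0},
    {"x": 14, "y": -275, "z": 0, "roll": 0},
    {"x": 17, "y": -325, "z": 0, "roll": 0},
    {"x": 18, "y": -360, "z": 0, "roll": 0},
    {"x": 18, "y": -367, "z": -15, "roll": 0}
  ]
}}

```text
time: 10.07
position: [0.4726, -0.0263, 0.146]
ee_rot: [[0.004, 1.0, 0.003], [1.0, -0.004, 0.0], [0.0, 0.003, -1.0]]
wrist_force: [0.6, 0.4, -0.5]
finger_gap: 0.0428
```

>>> {"op": "play_rows", "data": {
  "motion": [
    {"x": 0, "y": 0, "z": -15, "roll": 0},
    {"x": 0, "y": 0, "z": -30, "roll": 0},
    {"x": 0, "y": 0, "z": -30, "roll": 0}
  ]
}}

```text
time: 10.45
position: [0.4708, -0.0227, 0.1137]
ee_rot: [[-0.003, 1.0, -0.004], [1.0, 0.003, -0.0], [-0.0, -0.004, -1.0]]
wrist_force: [0.3, 0.3, 0.0]
finger_gap: 0.0431
```

Run:
```python
from h import *
i,K,W=snap('wrist','w6.png')
s=bot.observe();print(s['time'],s['position'],s['ee_rot'],s['finger_gap'])
cv2.imwrite('pics/w6c.png',cv2.resize(i[:,100:420,::-1],None,fx=1.8,fy=1.5,interpolation=cv2.INTER_CUBIC))
np.set_printoptions(precision=4,suppress=True)
print(plane(*load('w2'),np.array([258,187])/1.85+[90,0],.103),plane(*load('w3'),np.array([208,330])/1.85+[60,0],.103))
```

```text
10.5 [ 0.47150658 -0.02298685  0.11442854] [[-2.54319744e-03  9.99994838e-01 -1.96394777e-03]
 [ 9.99996702e-01  2.54248815e-03 -3.63567499e-04]
 [-3.58572308e-04 -1.96486591e-03 -9.99998005e-01]] 0.04264536702915874
[[ 0.4757 -0.0237  0.103 ]] [[ 0.4771 -0.0192  0.103 ]]
```

View pics/w6c.png

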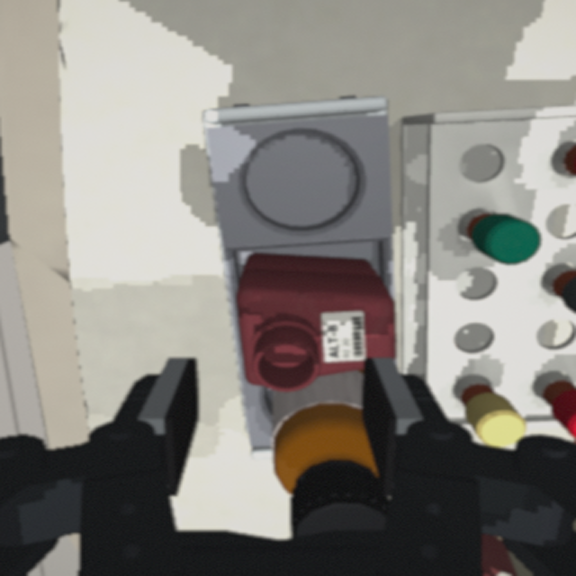

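The neck opening is at crop (288,345) and the empty small pocket is centred at (302,180), with the block top corner at (388,98).

Run:
```python
from h import *
np.set_printoptions(precision=4,suppress=True)
f=lambda p:np.array(p)/[1.8,1.5]+[100,0]
V=load('w6')
print(plane(*V,[f((289,346))],.103),plane(*V,[f((302,180))],.028))
V2=[load('w2'),load('w3'),V]
print(tri(V2,[np.array([258,187])/1.85+[90,0],np.array([208,330])/1.85+[60,0],f((289,346))]))
```

```text
[[ 0.4744 -0.0148  0.103 ]] [[0.4797 0.0323 0.028 ]]
[ 0.4739 -0.0237  0.0855]
```

Run:
```python
from h import *
np.set_printoptions(precision=4,suppress=True)
f=lambda p:np.array(p)/[1.8,1.5]+[100,0]
V=load('w6')
V2=[load('w2'),load('w3'),V]
u=[np.array([257,188])/1.85+[90,0],np.array([207,334])/1.85+[60,0],f((286,366))]
print(tri(V2,u))
for v,p in zip(V2,u):print(plane(*v,[p],.103))
i=cv2.imread('pics/w6.png')[195:275,215:335]
cv2.imwrite('pics/n6.png',cv2.resize(i,None,fx=5,fy=5,interpolation=cv2.INTER_CUBIC))
```

```text
[ 0.4744 -0.0242  0.097 ]
[[ 0.4752 -0.0241  0.103 ]]
[[ 0.4764 -0.0214  0.103 ]]
[[ 0.4737 -0.0221  0.103 ]]
```

View pics/n6.png

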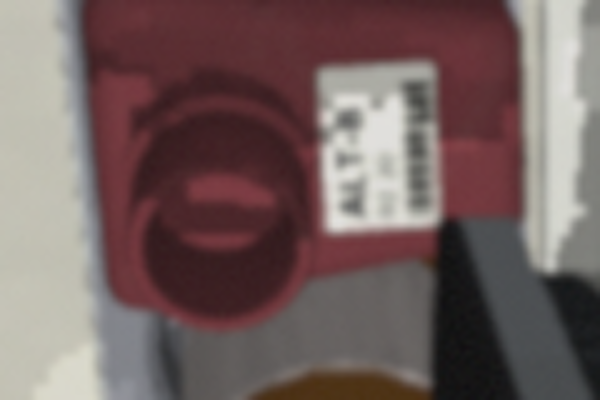

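The rim centre is confirmed at about (0.4748,-0.0225,0.10). I'll descend and grip.

>>> {"op": "play_rows", "data": {
  "motion": [
    {"x": 3, "y": 0, "z": -8, "roll": 0},
    {"x": 3, "y": 0, "z": -18, "roll": 0},
    {"x": 3, "y": 0, "z": -27, "roll": 0},
    {"x": 3, "y": 0, "z": -33, "roll": 0},
    {"x": 3, "y": 0, "z": -33, "roll": 0},
    {"x": 3, "y": 0, "z": -33, "roll": 0}
  ]
}}

```text
time: 11.25
position: [0.4752, -0.0239, 0.0824]
ee_rot: [[-0.001, 1.0, 0.0], [1.0, 0.001, -0.0], [-0.0, 0.0, -1.0]]
wrist_force: [0.8, -0.3, -0.2]
finger_gap: 0.0429
```

>>> {"op": "play_rows", "data": {
  "motion": [
    {"x": 0, "y": 0, "z": 0, "roll": 0},
    {"x": 0, "y": 0, "z": 0, "roll": 0},
    {"x": 0, "y": 0, "z": 0, "roll": 0},
    {"x": 0, "y": 0, "z": 0, "roll": 0}
  ],
  "hand": 0
}}

```text
time: 11.75
position: [0.475, -0.0239, 0.0827]
ee_rot: [[-0.001, 1.0, 0.0], [1.0, 0.001, 0.0], [0.0, 0.0, -1.0]]
wrist_force: [-2.2, 0.1, 6.6]
finger_gap: 0.0183
```

>>> {"op": "play_rows", "data": {
  "motion": [
    {"x": 0, "y": 0, "z": 4, "roll": 0},
    {"x": 0, "y": 0, "z": 12, "roll": 0},
    {"x": 0, "y": 0, "z": 26, "roll": 0},
    {"x": 0, "y": 10, "z": 42, "roll": 0},
    {"x": -4, "y": 35, "z": 55, "roll": 0},
    {"x": -8, "y": 70, "z": 55, "roll": 0},
    {"x": -12, "y": 110, "z": 55, "roll": 0},
    {"x": -16, "y": 150, "z": 55, "roll": 0}
  ]
}}

```text
time: 12.75
position: [0.4592, 0.1275, 0.1384]
ee_rot: [[-0.001, 1.0, 0.001], [1.0, 0.001, 0.001], [0.001, 0.001, -1.0]]
wrist_force: [0.9, 0.0, -0.6]
finger_gap: 0.0184
```

>>> {"op": "play_rows", "data": {
  "motion": [
    {"x": -4, "y": 40, "z": 0, "roll": 0},
    {"x": -8, "y": 80, "z": 0, "roll": 0},
    {"x": -12, "y": 120, "z": 0, "roll": 0},
    {"x": -14, "y": 148, "z": 0, "roll": 0},
    {"x": -14, "y": 158, "z": -15, "roll": 0},
    {"x": -14, "y": 158, "z": -35, "roll": 0},
    {"x": -14, "y": 158, "z": -50, "roll": 0},
    {"x": -14, "y": 158, "z": -55, "roll": 0}
  ]
}}

```text
time: 13.75
position: [0.4447, 0.2828, 0.0811]
ee_rot: [[0.0, 1.0, -0.002], [1.0, -0.0, -0.002], [-0.002, -0.002, -1.0]]
wrist_force: [-0.3, -0.7, -0.8]
finger_gap: 0.0188
```

>>> {"op": "play_rows", "data": {
  "motion": [
    {"x": 0, "y": 0, "z": -3, "roll": 0},
    {"x": 0, "y": 0, "z": -6, "roll": 0},
    {"x": 0, "y": 0, "z": -7, "roll": 0},
    {"x": 0, "y": 0, "z": -8, "roll": 0}
  ]
}}

```text
time: 14.25
position: [0.4452, 0.2843, 0.0745]
ee_rot: [[-0.001, 1.0, 0.0], [1.0, 0.001, 0.0], [0.0, 0.0, -1.0]]
wrist_force: [0.0, -0.4, -0.9]
finger_gap: 0.018
```

>>> {"op": "play_rows", "data": {
  "motion": [
    {"x": 0, "y": 0, "z": -1, "roll": 0},
    {"x": 0, "y": 0, "z": -1, "roll": 0}
  ]
}}

```text
time: 14.5
position: [0.445, 0.2844, 0.0737]
ee_rot: [[-0.001, 1.0, 0.0], [1.0, 0.001, 0.0], [0.0, 0.0, -1.0]]
wrist_force: [-1.5, -0.8, 3.8]
finger_gap: 0.0181
```

>>> {"op": "play_rows", "data": {
  "motion": [
    {"x": 0, "y": 0, "z": 1, "roll": 0},
    {"x": 0, "y": 0, "z": 1, "roll": 0},
    {"x": 0, "y": 0, "z": 1, "roll": 0},
    {"x": 0, "y": 0, "z": 6, "roll": 0},
    {"x": 0, "y": 0, "z": 25, "roll": 0},
    {"x": 0, "y": 0, "z": 60, "roll": 0},
    {"x": 0, "y": -20, "z": 90, "roll": 0},
    {"x": 0, "y": -60, "z": 90, "roll": 0}
  ],
  "hand": 0.5
}}

```text
time: 15.5
position: [0.4465, 0.2257, 0.1658]
ee_rot: [[-0.004, 1.0, 0.005], [1.0, 0.004, 0.004], [0.004, 0.005, -1.0]]
wrist_force: [0.1, -0.7, 0.1]
finger_gap: 0.0428
```

>>> {"op": "play_rows", "data": {
  "motion": [
    {"x": 5, "y": -50, "z": 0, "roll": 0},
    {"x": 15, "y": -100, "z": 0, "roll": 0},
    {"x": 25, "y": -155, "z": 0, "roll": 0},
    {"x": 32, "y": -205, "z": 0, "roll": 0},
    {"x": 39, "y": -250, "z": 0, "roll": 0},
    {"x": 45, "y": -280, "z": 0, "roll": 0},
    {"x": 46, "y": -295, "z": 0, "roll": 0},
    {"x": 46, "y": -295, "z": 0, "roll": 0}
  ]
}}

```text
time: 16.5
position: [0.4909, -0.0712, 0.1634]
ee_rot: [[0.001, 1.0, -0.0], [1.0, -0.001, 0.0], [0.0, -0.0, -1.0]]
wrist_force: [-1.1, 0.2, -0.5]
finger_gap: 0.0426
```

Run:
```python
from h import *
np.set_printoptions(precision=4,suppress=True)
s=bot.observe();print(s['time'],s['position'],s['ee_rot'][:,1],s['finger_gap'])
a=np.array([287,290])/1.85+[90,0];b=np.array([233,430])/1.85+[60,0]
print(plane(*load('w2'),[a],.122),plane(*load('w3'),[b],.122))
i,K,W=snap('wrist','w7.png')
cv2.imwrite('pics/w7c.png',cv2.resize(i[:,100:460,::-1],None,fx=1.5,fy=1.5,interpolation=cv2.INTER_CUBIC))
```

```text
16.5 [ 0.4909 -0.0712  0.1634] [ 1.     -0.0006 -0.    ] 0.04262165283505458
[[ 0.4905 -0.0721  0.122 ]] [[ 0.4913 -0.069   0.122 ]]
```

View pics/w7c.png

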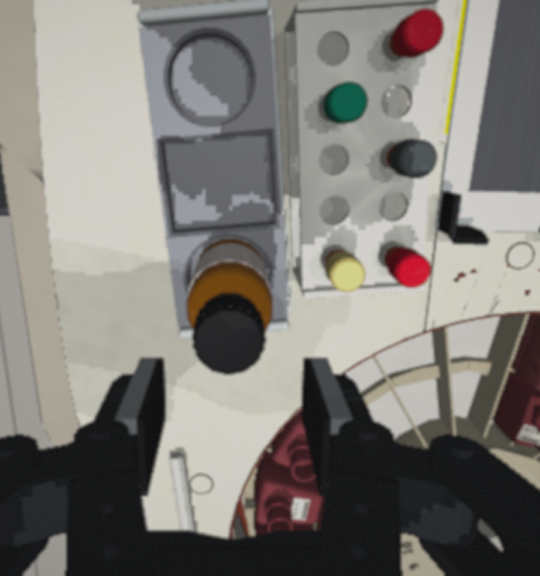

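The wells are seen clearly: the small pocket is centred at (211,77), and the wedge pocket corners are (160,140), (272,130), (281,222) and (172,230). The amber cap top is at (229,338), directly below the TCP, so I'll descend, grip and measure the pockets.

>>> {"op": "play_rows", "data": {
  "motion": [
    {"x": 0, "y": 0, "z": -20, "roll": 0},
    {"x": 0, "y": 0, "z": -40, "roll": 0},
    {"x": 0, "y": 0, "z": -57, "roll": 0},
    {"x": 0, "y": 0, "z": -66, "roll": 0},
    {"x": 0, "y": 0, "z": -68, "roll": 0},
    {"x": 0, "y": 0, "z": -68, "roll": 0}
  ]
}}

```text
time: 17.3
position: [0.4913, -0.0708, 0.0956]
ee_rot: [[-0.001, 1.0, 0.001], [1.0, 0.001, -0.0], [-0.0, 0.001, -1.0]]
wrist_force: [0.4, -0.1, -0.1]
finger_gap: 0.0431
```

>>> {"op": "play_rows", "data": {
  "motion": [
    {"x": 0, "y": 0, "z": 0, "roll": 0},
    {"x": 0, "y": 0, "z": 0, "roll": 0},
    {"x": 0, "y": 0, "z": 0, "roll": 0},
    {"x": 0, "y": 0, "z": 0, "roll": 0}
  ],
  "hand": 0
}}

```text
time: 17.8
position: [0.4913, -0.0709, 0.096]
ee_rot: [[-0.001, 1.0, 0.001], [1.0, 0.001, 0.0], [0.0, 0.001, -1.0]]
wrist_force: [-2.6, 0.9, 5.5]
finger_gap: 0.0273
```

Run:
```python
from h import *
np.set_printoptions(precision=4,suppress=True)
V=load('w7');f=lambda p:np.array(p)/1.5+[100,0]
print(plane(*V,[f((229,338))],.122),plane(*V,f([(211,77),(160,140),(272,130),(281,222),(172,230)]),.028))
print('rack',plane(*V,f([(297,6),(440,-1),(430,285),(303,294)]),.056))
```

```text
[[ 0.4903 -0.0736  0.122 ]] [[ 0.4805  0.0313  0.028 ]
 [ 0.453   0.0002  0.028 ]
 [ 0.5125  0.0053  0.028 ]
 [ 0.5186 -0.0437  0.028 ]
 [ 0.4577 -0.0482  0.028 ]]
rack [[ 0.5203  0.0578  0.056 ]
 [ 0.5835  0.0606  0.056 ]
 [ 0.5945 -0.0718  0.056 ]
 [ 0.5285 -0.0768  0.056 ]]
```

>>> {"op": "play_rows", "data": {
  "motion": [
    {"x": 0, "y": 0, "z": 4, "roll": 0},
    {"x": 0, "y": 0, "z": 12, "roll": 0},
    {"x": 0, "y": 0, "z": 26, "roll": 0},
    {"x": 0, "y": 10, "z": 40, "roll": 0},
    {"x": -4, "y": 35, "z": 50, "roll": 0},
    {"x": -8, "y": 70, "z": 50, "roll": 0},
    {"x": -12, "y": 110, "z": 50, "roll": 0},
    {"x": -16, "y": 150, "z": 50, "roll": 0}
  ]
}}

```text
time: 18.8
position: [0.4752, 0.0804, 0.1463]
ee_rot: [[-0.0, 1.0, 0.001], [1.0, 0.0, 0.001], [0.001, 0.001, -1.0]]
wrist_force: [1.3, 0.6, -1.3]
finger_gap: 0.0274
```

>>> {"op": "play_rows", "data": {
  "motion": [
    {"x": -5, "y": 40, "z": 0, "roll": 0},
    {"x": -10, "y": 80, "z": 0, "roll": 0},
    {"x": -15, "y": 115, "z": 0, "roll": 0},
    {"x": -18, "y": 138, "z": 0, "roll": 0},
    {"x": -18, "y": 146, "z": -15, "roll": 0},
    {"x": -18, "y": 146, "z": -35, "roll": 0},
    {"x": -18, "y": 146, "z": -48, "roll": 0},
    {"x": -18, "y": 146, "z": -54, "roll": 0}
  ]
}}

```text
time: 19.8
position: [0.4569, 0.2241, 0.0903]
ee_rot: [[0.0, 1.0, -0.001], [1.0, -0.0, -0.001], [-0.001, -0.001, -1.0]]
wrist_force: [0.4, 0.5, -1.5]
finger_gap: 0.0271
```

>>> {"op": "play_rows", "data": {
  "motion": [
    {"x": 0, "y": 0, "z": -3, "roll": 0},
    {"x": 0, "y": 0, "z": -4, "roll": 0},
    {"x": 0, "y": 0, "z": -4, "roll": 0}
  ]
}}

```text
time: 20.18
position: [0.4573, 0.2252, 0.0876]
ee_rot: [[-0.001, 1.0, 0.001], [1.0, 0.001, 0.0], [0.0, 0.001, -1.0]]
wrist_force: [0.0, -0.1, -1.1]
finger_gap: 0.0272
```

>>> {"op": "play_rows", "data": {
  "motion": [
    {"x": 0, "y": 0, "z": -1, "roll": 0},
    {"x": 0, "y": 0, "z": -1, "roll": 0}
  ]
}}

```text
time: 20.42
position: [0.4574, 0.2255, 0.087]
ee_rot: [[-0.001, 1.0, 0.001], [1.0, 0.001, 0.001], [0.001, 0.001, -1.0]]
wrist_force: [-0.7, -0.4, 4.6]
finger_gap: 0.0268
```

>>> {"op": "play_rows", "data": {
  "motion": [
    {"x": 0, "y": 0, "z": -0.5, "roll": 0},
    {"x": 0, "y": 0, "z": -0.5, "roll": 0}
  ]
}}

```text
time: 20.68
position: [0.4574, 0.2257, 0.0869]
ee_rot: [[-0.001, 1.0, 0.001], [1.0, 0.001, 0.001], [0.001, 0.001, -1.0]]
wrist_force: [-3.3, 0.0, 9.8]
finger_gap: 0.0272
```

>>> {"op": "play_rows", "data": {
  "motion": [
    {"x": 0, "y": 0, "z": 1.5, "roll": 0},
    {"x": 0, "y": 0, "z": 1.5, "roll": 0},
    {"x": 0, "y": 0, "z": 2, "roll": 0},
    {"x": 0, "y": 0, "z": 6, "roll": 0},
    {"x": 0, "y": 0, "z": 30, "roll": 0},
    {"x": 0, "y": 0, "z": 70, "roll": 0},
    {"x": 0, "y": -30, "z": 110, "roll": 0},
    {"x": 5, "y": -80, "z": 150, "roll": 0}
  ],
  "hand": 0.5
}}

```text
time: 21.68
position: [0.4618, 0.1469, 0.2361]
ee_rot: [[-0.005, 1.0, 0.001], [1.0, 0.005, 0.0], [0.0, 0.001, -1.0]]
wrist_force: [0.9, 0.7, 0.9]
finger_gap: 0.0428
```

>>> {"op": "play_rows", "data": {
  "motion": [
    {"x": 10, "y": -50, "z": 20, "roll": 0.02},
    {"x": 25, "y": -100, "z": 20, "roll": 0.04},
    {"x": 50, "y": -145, "z": 20, "roll": 0.061},
    {"x": 90, "y": -180, "z": 20, "roll": 0.061},
    {"x": 125, "y": -205, "z": 20, "roll": 0.061},
    {"x": 138, "y": -216, "z": 20, "roll": 0.061},
    {"x": 138, "y": -216, "z": 20, "roll": 0.061},
    {"x": 138, "y": -216, "z": 20, "roll": 0.061}
  ],
  "hand": 1
}}

```text
time: 22.68
position: [0.5989, -0.0682, 0.2545]
ee_rot: [[-0.063, 0.998, -0.001], [0.998, 0.063, 0.001], [0.001, -0.001, -1.0]]
wrist_force: [-0.3, 0.7, 0.4]
finger_gap: 0.0854
```

Run:
```python
from h import *
i,K,W=snap('wrist','w8.png')
s=bot.observe();print(s['time'],s['position'],s['ee_rot'],s['finger_gap'],s['joint_pos'])
cv2.imwrite('pics/w8c.png',cv2.resize(i[:310,70:470,::-1],None,fx=1.9,fy=1.9,interpolation=cv2.INTER_CUBIC))
```

```text
22.725 [ 0.5989851  -0.06804863  0.25475813] [[-6.33870825e-02  9.97988849e-01 -5.79651063e-04]
 [ 9.97988216e-01  6.33877568e-02  1.22995688e-03]
 [ 1.26422603e-03 -5.00521552e-04 -9.99999076e-01]] 0.08553472299195056 [-26.07759223  23.66474834  38.84869742  99.33739816 -16.50744876
  62.85566883  21.68452688]
```

View pics/w8c.png

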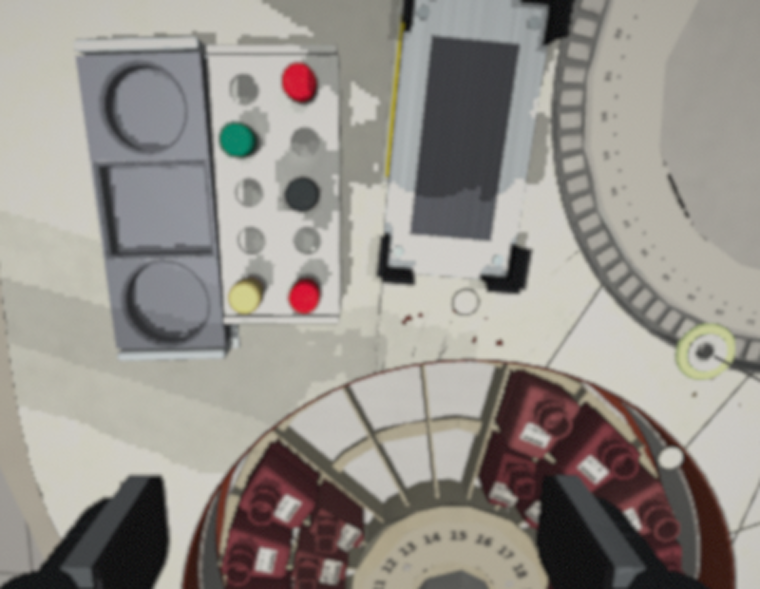

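All three wells are empty, and the rack and bay are both in view. The dark plate corners are (433,37), (519,44), (491,241) and (411,233). The rack corners are (206,47), (337,48), (340,320) and (226,320).

Run:
```python
from h import *
np.set_printoptions(precision=4,suppress=True)
V=load('w8');f=lambda p:np.array(p)/1.9+[70,0]
d=plane(*V,f([(433,37),(519,44),(491,241),(411,233)]),.004);print(d,d.mean(0))
V3=load('w3');g=lambda p:np.array(p)/1.85+[60,0]
d=plane(*V3,g([(480,142),(556,143),(539,307),(469,307)]),.004);print(d,d.mean(0))
r=plane(*V,f([(206,47),(337,48),(340,320),(226,320)]),.056);print(r,r.mean(0))
print('pockets amber',plane(*V,f([(167,301)]),.028),'small',plane(*V,f([(146,108)]),.028),'guides z.03',plane(*V,f([(379,280),(523,292)]),.03))
s=bot.observe();print(s['position'])
```

```text
[[ 0.6355  0.0796  0.004 ]
 [ 0.684   0.0791  0.004 ]
 [ 0.6823 -0.0304  0.004 ]
 [ 0.6331 -0.0287  0.004 ]] [0.6587 0.0249 0.004 ]
[[ 0.6352  0.0795  0.004 ]
 [ 0.684   0.0791  0.004 ]
 [ 0.6825 -0.0288  0.004 ]
 [ 0.634  -0.0289  0.004 ]] [0.6589 0.0252 0.004 ]
[[ 0.5202  0.0586  0.056 ]
 [ 0.584   0.0622  0.056 ]
 [ 0.5933 -0.0734  0.056 ]
 [ 0.5307 -0.0775  0.056 ]] [ 0.5571 -0.0075  0.056 ]
pockets amber [[ 0.4905 -0.0751  0.028 ]] small [[0.4815 0.0307 0.028 ]] guides z.03 [[ 0.6144 -0.0543  0.03  ]
 [ 0.699  -0.056   0.03  ]]
[ 0.599  -0.068   0.2548]
```

Bay centre is (0.6588,0.025) with yaw about -0.9°. Rack centre is (0.557,-0.0075) with yaw about +3.7°. Both agree across views. Going down on the rack.

>>> {"op": "play_rows", "data": {
  "motion": [
    {"x": -20, "y": 30, "z": -30, "roll": 0},
    {"x": -42, "y": 61, "z": -70, "roll": 0},
    {"x": -42, "y": 61, "z": -115, "roll": 0},
    {"x": -42, "y": 61, "z": -155, "roll": 0},
    {"x": -42, "y": 61, "z": -190, "roll": 0},
    {"x": -42, "y": 61, "z": -213, "roll": 0},
    {"x": -42, "y": 61, "z": -224, "roll": 0},
    {"x": -42, "y": 61, "z": -227, "roll": 0}
  ]
}}

```text
time: 23.72
position: [0.5577, -0.0079, 0.0279]
ee_rot: [[-0.063, 0.998, -0.0], [0.998, 0.063, 0.0], [0.0, 0.0, -1.0]]
wrist_force: [0.2, 1.0, 0.4]
finger_gap: 0.0856
```

>>> {"op": "play_rows", "data": {
  "motion": [
    {"x": 0, "y": 0, "z": 0, "roll": 0},
    {"x": 0, "y": 0, "z": 0, "roll": 0},
    {"x": 0, "y": 0, "z": 0, "roll": 0},
    {"x": 0, "y": 0, "z": 0, "roll": 0},
    {"x": 0, "y": 0, "z": 0, "roll": 0}
  ],
  "hand": 0
}}

```text
time: 24.35
position: [0.5579, -0.0082, 0.0291]
ee_rot: [[-0.062, 0.998, 0.0], [0.998, 0.062, 0.001], [0.001, 0.0, -1.0]]
wrist_force: [-3.3, 0.3, 5.9]
finger_gap: 0.0618
```

>>> {"op": "play_rows", "data": {
  "motion": [
    {"x": 0, "y": 0, "z": 4, "roll": 0},
    {"x": 0, "y": 0, "z": 12, "roll": 0},
    {"x": 0, "y": 0, "z": 25, "roll": 0},
    {"x": 0, "y": 0, "z": 40, "roll": 0},
    {"x": 0, "y": 0, "z": 55, "roll": 0},
    {"x": 0, "y": 0, "z": 60, "roll": 0},
    {"x": 0, "y": 0, "z": 60, "roll": 0},
    {"x": 0, "y": 0, "z": 60, "roll": 0}
  ]
}}

```text
time: 25.35
position: [0.5575, -0.0084, 0.0873]
ee_rot: [[-0.062, 0.998, -0.001], [0.998, 0.062, -0.0], [-0.0, -0.001, -1.0]]
wrist_force: [-0.4, 0.6, -3.7]
finger_gap: 0.062
```

Run:
```python
from h import *
i,K,W=snap('wrist','w9.png');j,_,_=snap('scene','s9.png')
s=bot.observe();print(s['time'],s['position'],s['wrist_force'],s['wrist_torque'],s['finger_gap'])
cv2.imwrite('pics/c9.png',np.hstack([cv2.resize(i[60:360,100:450,::-1],(350,300)),cv2.resize(j[80:230,170:370,::-1],(400,300),interpolation=cv2.INTER_CUBIC)]))
```

```text
25.45 [ 0.5575097  -0.00850956  0.08719994] [ 0.43115811 -0.00570027 -4.31314331] [0.03119167 0.03809941 0.05712548] 0.06226151078931643
```

View pics/c9.png

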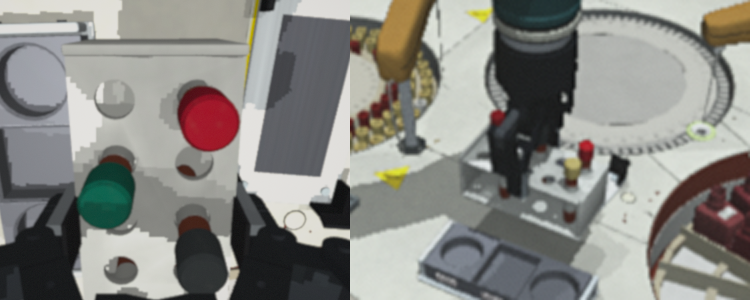

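The rack has lifted clear and looks level, with a 4 N weight reading. I'll check its end-wall corners at (65,42) and (245,42) against the pose expected.

Run:
```python
from h import *
np.set_printoptions(precision=4,suppress=True)
V=load('w9')
p=plane(*V,[(165,102),(345,102)],.114);print(p,p.mean(0),np.linalg.norm(p[1]-p[0]))
```

```text
[[0.524  0.0608 0.114 ]
 [0.584  0.0646 0.114 ]] [0.554  0.0627 0.114 ] 0.060107229425621043
```

Run:
```python
from h import *
from scipy.optimize import least_squares
np.set_printoptions(precision=4,suppress=True)
V8=load('w8');V9=load('w9')
h=plane(*V8,np.array([(244,88),(305,141),(250,240)])/1.9+[70,0],.052)
obs=np.array([(115,98),(194,162),(121,268)])+[100,60]
g=np.array([.5579,-.0082,.052])
def pts(P,q):
    th,dx,dy,dz=q;c,s=np.cos(th),np.sin(th);R=np.array([[1,0,0],[0,c,-s],[0,s,c]])
    return (P-g)@R.T+g+[dx,dy,dz+.058]
print(proj(*V9,pts(h,[0,0,0,0]))-obs)
for w in(.001,.003):
  r=least_squares(lambda q:np.r_[(proj(*V9,pts(h,q))-obs).ravel()/1.5,q[3]/w,q[1]/.002,q[2]/.003],[0,0,0,0]);print(np.degrees(r.x[0]),r.x[1:]*1e3,r.fun)
e=np.array([[.5202,.0586,.056],[.584,.0622,.056]])
print(proj(*V9,pts(e,[0,0,0,0])))
```

```text
[[-6.7316  0.5072]
 [-4.9351  0.6189]
 [-6.5546  2.9453]]
1.533139350693541 [ 2.2681  0.5271 -0.511 ] [-0.4777 -0.0163  0.7465 -0.05   -0.6373  0.1878 -0.511   1.134   0.1757]
0.8241207487056282 [ 2.25    0.0671 -1.5236] [-0.1797  0.1829  0.3797 -0.219  -0.5782  0.0425 -0.5079  1.125   0.0224]
[[153.8189 108.1101]
 [344.0697 109.4106]]
```

The tilt is about 1°, within measurement noise. Carrying it over the bay from the front.

>>> {"op": "play_rows", "data": {
  "motion": [
    {"x": 8, "y": 3, "z": 0, "roll": -0.01},
    {"x": 22, "y": 7, "z": 0, "roll": -0.02},
    {"x": 40, "y": 13, "z": 0, "roll": -0.035},
    {"x": 60, "y": 19, "z": 0, "roll": -0.05},
    {"x": 80, "y": 26, "z": 0, "roll": -0.065},
    {"x": 95, "y": 31, "z": 0, "roll": -0.075},
    {"x": 100.5, "y": 32.5, "z": 0, "roll": -0.08},
    {"x": 100.5, "y": 32.5, "z": -10, "roll": -0.08}
  ]
}}

```text
time: 26.45
position: [0.6592, 0.0241, 0.0777]
ee_rot: [[0.018, 1.0, 0.001], [1.0, -0.018, -0.0], [-0.0, 0.001, -1.0]]
wrist_force: [0.8, 0.4, -3.1]
finger_gap: 0.0619
```

>>> {"op": "play_rows", "data": {
  "motion": [
    {"x": 0, "y": 0, "z": -6, "roll": 0},
    {"x": 0, "y": 0, "z": -10, "roll": 0},
    {"x": 0, "y": 0, "z": -10, "roll": 0},
    {"x": 0, "y": 0, "z": -10, "roll": 0}
  ]
}}

```text
time: 26.95
position: [0.6585, 0.024, 0.068]
ee_rot: [[0.018, 1.0, 0.0], [1.0, -0.018, 0.0], [0.0, 0.0, -1.0]]
wrist_force: [0.2, -1.0, -3.5]
finger_gap: 0.0619
```

Run:
```python
from h import *
i,K,W=snap('wrist','w10.png');j,K2,W2=snap('top','t10.png');k,_,_=snap('scene','s10.png')
s=bot.observe();print(s['time'],s['position'],s['ee_rot'][:,1],s['wrist_force'],s['finger_gap'])
R=lambda x,w,h:cv2.resize(x[:,:,::-1],(w,h),interpolation=cv2.INTER_CUBIC)
cv2.imwrite('pics/c10.png',np.vstack([np.hstack([R(i[40:290,90:420],396,300),R(j[110:210,190:300],330,300)]),np.hstack([R(k[110:210,190:340],450,300),np.zeros((300,276,3),np.uint8)])]))
```

```text
27.1 [0.65857792 0.02406959 0.06804337] [ 9.99836787e-01 -1.80564655e-02  6.02150413e-04] [-0.35841818  0.22851783 -2.87799275] 0.061782616688733534
```

View pics/c10.png

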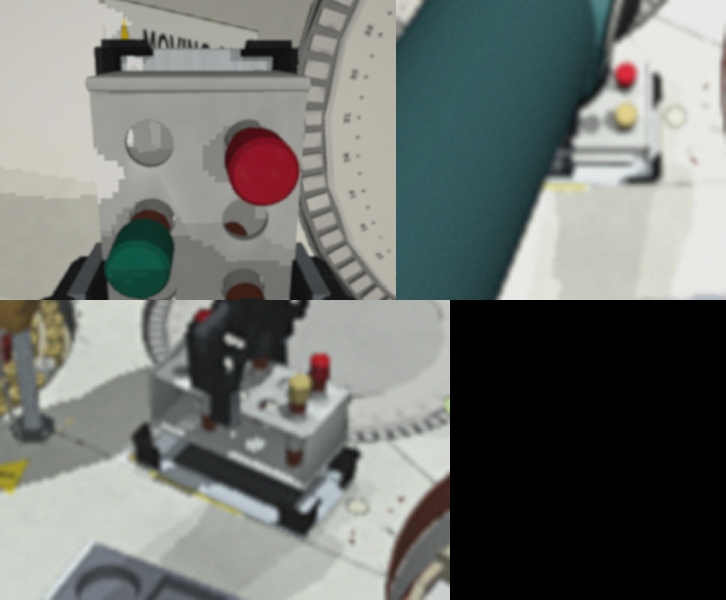

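The rack is centred between the far guides: rack edges 88–308, guides 97–297. The scene view shows it level above the bay, so I'll lower it.

>>> {"op": "play_rows", "data": {
  "motion": [
    {"x": 0, "y": 0.5, "z": -4, "roll": 0},
    {"x": 0, "y": 0.5, "z": -9, "roll": 0},
    {"x": 0, "y": 0.5, "z": -14, "roll": 0},
    {"x": 0, "y": 0.5, "z": -18, "roll": 0},
    {"x": 0, "y": 0.5, "z": -18, "roll": 0}
  ]
}}

```text
time: 27.72
position: [0.6581, 0.0244, 0.0492]
ee_rot: [[0.018, 1.0, -0.001], [1.0, -0.018, -0.0], [-0.0, -0.001, -1.0]]
wrist_force: [-0.6, 0.5, -3.4]
finger_gap: 0.0621
```

>>> {"op": "play_rows", "data": {
  "motion": [
    {"x": 0, "y": 0, "z": -5, "roll": 0},
    {"x": 0, "y": 0, "z": -10, "roll": 0},
    {"x": 0, "y": 0, "z": -13, "roll": 0},
    {"x": 0, "y": 0, "z": -15, "roll": 0},
    {"x": 0, "y": 0, "z": -15, "roll": 0}
  ]
}}

```text
time: 28.35
position: [0.6583, 0.0245, 0.0346]
ee_rot: [[0.018, 1.0, -0.0], [1.0, -0.018, -0.0], [-0.0, -0.0, -1.0]]
wrist_force: [0.0, -0.6, -2.9]
finger_gap: 0.0619
```

>>> {"op": "play_rows", "data": {
  "motion": [
    {"x": 0, "y": 0, "z": -1, "roll": 0},
    {"x": 0, "y": 0, "z": -2, "roll": 0},
    {"x": 0, "y": 0, "z": -2, "roll": 0}
  ]
}}

```text
time: 28.72
position: [0.6585, 0.0245, 0.0333]
ee_rot: [[0.018, 1.0, 0.0], [1.0, -0.018, 0.0], [0.0, 0.0, -1.0]]
wrist_force: [-1.5, 0.0, 1.8]
finger_gap: 0.0621
```

Contact is at the expected height of 0.033. I'll seat it gently, release and rise.

>>> {"op": "play_rows", "data": {
  "motion": [
    {"x": 0, "y": 0, "z": -1, "roll": 0},
    {"x": 0, "y": 0, "z": -1, "roll": 0}
  ]
}}

```text
time: 28.98
position: [0.6586, 0.0246, 0.0332]
ee_rot: [[0.018, 1.0, 0.0], [1.0, -0.018, 0.001], [0.001, 0.0, -1.0]]
wrist_force: [-4.7, -0.5, 8.6]
finger_gap: 0.062
```

>>> {"op": "play_rows", "data": {
  "motion": [
    {"x": 0, "y": 0, "z": 0, "roll": 0},
    {"x": 0, "y": 0, "z": 0, "roll": 0},
    {"x": 0, "y": 0, "z": 0, "roll": 0},
    {"x": 0, "y": 0, "z": 0, "roll": 0},
    {"x": 0, "y": 0, "z": 20, "roll": 0},
    {"x": 0, "y": 0, "z": 50, "roll": 0},
    {"x": 0, "y": 0, "z": 90, "roll": 0},
    {"x": 0, "y": 0, "z": 130, "roll": 0}
  ],
  "hand": 1
}}

```text
time: 29.98
position: [0.6586, 0.0243, 0.1644]
ee_rot: [[0.019, 1.0, 0.001], [1.0, -0.019, 0.0], [0.0, 0.001, -1.0]]
wrist_force: [0.6, 1.1, -0.5]
finger_gap: 0.0851
```

>>> {"op": "play_rows", "data": {
  "motion": [
    {"x": -15, "y": 0, "z": 40, "roll": 0.018},
    {"x": -45, "y": -10, "z": 80, "roll": 0.018},
    {"x": -80, "y": -30, "z": 100, "roll": 0.018},
    {"x": -100, "y": -50, "z": 100, "roll": 0.018},
    {"x": -100, "y": -60, "z": 100, "roll": 0.018},
    {"x": -100, "y": -60, "z": 100, "roll": 0.018},
    {"x": -100, "y": -60, "z": 100, "roll": 0.018}
  ],
  "hand": 0.5
}}

```text
time: 30.85
position: [0.559, -0.0347, 0.2616]
ee_rot: [[-0.001, 1.0, -0.0], [1.0, 0.001, -0.0], [-0.0, -0.0, -1.0]]
wrist_force: [0.0, 0.5, -0.7]
finger_gap: 0.0422
```

```bash
cat > red.py <<'E'
from h import *
np.set_printoptions(precision=4,suppress=True)
def reds(fn,loz=.05):
    im=cv2.imread('pics/'+fn+'.png');h=cv2.cvtColor(im,cv2.COLOR_BGR2HSV)
    V=load(fn);out=[]
    m=cv2.inRange(h,(0,180,110),(6,255,255))|cv2.inRange(h,(172,180,110),(180,255,255))
    n,_,st,c=cv2.connectedComponentsWithStats(m)
    for k in range(1,n):
        P=plane(*V,[c[k]],.085)[0]
        if st[k,4]>25 and .58<P[0]<.74 and -.1<P[1]<.14: out.append((c[k],st[k,4],P))
    return V,out
E
python3 - <<'E'
from red import *
snap('wrist','w11.png');snap('top','t11.png');snap('scene','s11.png')
print(bot.observe()['time'],bot.observe()['position'])
for f in('w11','t11','s11'):
    for o in reds(f)[1]:print(f,*o)
E
```

```text
31.0 [ 0.5587 -0.0348  0.2613]
w11 [386.7661  47.1331] 248 [0.6757 0.0753 0.085 ]
w11 [372.6497 158.8305] 177 [ 0.6738 -0.0248  0.085 ]
```

>>> {"op": "play_rows", "data": {
  "motion": [
    {"x": 10, "y": -40, "z": 10, "roll": 0},
    {"x": 30, "y": -80, "z": 20, "roll": 0},
    {"x": 30, "y": -80, "z": 20, "roll": 0},
    {"x": 30, "y": -80, "z": 20, "roll": 0}
  ]
}}

```text
time: 31.5
position: [0.5882, -0.1146, 0.281]
ee_rot: [[-0.0, 1.0, -0.001], [1.0, 0.0, 0.0], [0.0, -0.001, -1.0]]
wrist_force: [-0.7, 0.2, 0.7]
finger_gap: 0.0429
```

Run:
```python
from red import *
snap('wrist','w12.png');print(bot.observe()['position'])
V,a=reds('w11');U,b=reds('w12')
for o in b:print(*o)
a.sort(key=lambda o:-o[2][1]);b.sort(key=lambda o:-o[2][1])
for p,q in zip(a,b):print(tri([V,U],[p[0],q[0]]))
i=cv2.imread('pics/w12.png')
```

```text
[ 0.5881 -0.114   0.2809]
[344.232   72.1105] 181 [ 0.6737 -0.0246  0.085 ]
[ 0.497 -0.018  0.669]
```

Run:
```python
from red import *
V,a=reds('w11');U,b=reds('w12')
print(tri([V,U],[a[1][0],b[0][0]]))
d=plane(*load('w8'),np.array([(299,83),(304,297)])/1.9+[70,0],.081);print(d,np.linalg.norm(d[0]-d[1]))
print(np.linalg.norm(a[0][2]-a[1][2]))
```

```text
[ 0.6735 -0.0246  0.0859]
[[ 0.5682  0.0425  0.081 ]
 [ 0.5747 -0.0568  0.081 ]] 0.09951485860971142
0.10011712890553388
```

The cap separation (100.1 mm against 99.5 mm before) and the heights match, so the rack is seated flat. Now I'll return the amber bottle.

>>> {"op": "play_rows", "data": {
  "motion": [
    {"x": -45, "y": 10, "z": 0, "roll": 0},
    {"x": -90, "y": 40, "z": 0, "roll": 0},
    {"x": -120, "y": 85, "z": -10, "roll": 0},
    {"x": -131, "y": 140, "z": -30, "roll": 0},
    {"x": -131, "y": 195, "z": -50, "roll": 0},
    {"x": -131, "y": 250, "z": -70, "roll": 0},
    {"x": -131, "y": 300, "z": -80, "roll": 0},
    {"x": -131, "y": 330, "z": -80, "roll": 0}
  ]
}}

```text
time: 32.55
position: [0.4551, 0.2183, 0.2005]
ee_rot: [[-0.006, 1.0, -0.002], [1.0, 0.006, -0.001], [-0.001, -0.002, -1.0]]
wrist_force: [0.0, -0.6, 1.0]
finger_gap: 0.0426
```

>>> {"op": "play_rows", "data": {
  "motion": [
    {"x": 0, "y": 10, "z": -20, "roll": 0},
    {"x": 0, "y": 10, "z": -50, "roll": 0},
    {"x": 0, "y": 10, "z": -80, "roll": 0},
    {"x": 0, "y": 10, "z": -80, "roll": 0},
    {"x": 0, "y": 10, "z": -80, "roll": 0}
  ]
}}

```text
time: 33.17
position: [0.4574, 0.2253, 0.1225]
ee_rot: [[-0.001, 1.0, 0.001], [1.0, 0.001, 0.001], [0.001, 0.001, -1.0]]
wrist_force: [-0.1, 0.5, 0.9]
finger_gap: 0.0427
```

>>> {"op": "play_rows", "data": {
  "motion": [
    {"x": 0, "y": 0, "z": -12, "roll": 0},
    {"x": 0, "y": 0, "z": -24, "roll": 0},
    {"x": 0, "y": 0, "z": -33, "roll": 0},
    {"x": 0, "y": 0, "z": -35.5, "roll": 0},
    {"x": 0, "y": 0, "z": -35.5, "roll": 0},
    {"x": 0, "y": 0, "z": -35.5, "roll": 0}
  ]
}}

```text
time: 33.92
position: [0.4576, 0.2246, 0.0864]
ee_rot: [[0.0, 1.0, 0.0], [1.0, -0.0, 0.0], [0.0, 0.0, -1.0]]
wrist_force: [-0.5, -0.2, -0.6]
finger_gap: 0.0427
```

>>> {"op": "play_rows", "data": {
  "motion": [
    {"x": 0, "y": 0, "z": 0, "roll": 0},
    {"x": 0, "y": 0, "z": 0, "roll": 0},
    {"x": 0, "y": 0, "z": 0, "roll": 0},
    {"x": 0, "y": 0, "z": 0, "roll": 0}
  ],
  "hand": 0
}}

```text
time: 34.42
position: [0.4574, 0.2248, 0.0867]
ee_rot: [[-0.0, 1.0, 0.0], [1.0, 0.0, 0.001], [0.001, 0.0, -1.0]]
wrist_force: [-1.2, -0.0, 6.5]
finger_gap: 0.0275
```

>>> {"op": "play_rows", "data": {
  "motion": [
    {"x": 0, "y": 0, "z": 4, "roll": 0},
    {"x": 0, "y": 0, "z": 14, "roll": 0},
    {"x": 0, "y": 0, "z": 30, "roll": 0},
    {"x": 0, "y": -10, "z": 48, "roll": 0},
    {"x": 4, "y": -35, "z": 60, "roll": 0},
    {"x": 8, "y": -70, "z": 60, "roll": 0},
    {"x": 12, "y": -110, "z": 60, "roll": 0},
    {"x": 16, "y": -150, "z": 60, "roll": 0}
  ]
}}

```text
time: 35.42
position: [0.4733, 0.0714, 0.147]
ee_rot: [[0.002, 1.0, 0.001], [1.0, -0.002, 0.0], [0.0, 0.001, -1.0]]
wrist_force: [1.3, 0.4, -1.9]
finger_gap: 0.0274
```

>>> {"op": "play_rows", "data": {
  "motion": [
    {"x": 5, "y": -40, "z": 0, "roll": 0},
    {"x": 10, "y": -80, "z": 0, "roll": 0},
    {"x": 14, "y": -115, "z": 0, "roll": 0},
    {"x": 17.5, "y": -138, "z": 0, "roll": 0},
    {"x": 17.5, "y": -148, "z": -5, "roll": 0},
    {"x": 17.5, "y": -148, "z": -20, "roll": 0},
    {"x": 17.5, "y": -148, "z": -28, "roll": 0},
    {"x": 17.5, "y": -148, "z": -28, "roll": 0}
  ]
}}

```text
time: 36.42
position: [0.49, -0.0725, 0.1171]
ee_rot: [[-0.001, 1.0, -0.002], [1.0, 0.001, 0.0], [0.0, -0.002, -1.0]]
wrist_force: [0.3, 0.4, -0.1]
finger_gap: 0.0273
```

>>> {"op": "play_rows", "data": {
  "motion": [
    {"x": 0, "y": -0.5, "z": -4, "roll": 0},
    {"x": 0, "y": -0.5, "z": -9, "roll": 0},
    {"x": 0, "y": -0.5, "z": -14, "roll": 0},
    {"x": 0, "y": -0.5, "z": -18, "roll": 0},
    {"x": 0, "y": -0.5, "z": -20, "roll": 0},
    {"x": 0, "y": -0.5, "z": -20, "roll": 0}
  ]
}}

```text
time: 37.17
position: [0.4908, -0.074, 0.0981]
ee_rot: [[0.0, 1.0, -0.0], [1.0, -0.0, -0.0], [-0.0, -0.0, -1.0]]
wrist_force: [-0.2, 0.6, -1.3]
finger_gap: 0.0268
```

>>> {"op": "play_rows", "data": {
  "motion": [
    {"x": 0, "y": 0, "z": -1, "roll": 0},
    {"x": 0, "y": 0, "z": -2, "roll": 0},
    {"x": 0, "y": 0, "z": -2, "roll": 0}
  ]
}}

```text
time: 37.55
position: [0.4908, -0.0739, 0.0962]
ee_rot: [[0.0, 1.0, -0.0], [1.0, -0.0, 0.0], [0.0, -0.0, -1.0]]
wrist_force: [-0.3, -0.2, -0.9]
finger_gap: 0.0273
```

Free descent into the pocket. One more small step to feel the floor.

>>> {"op": "play_rows", "data": {
  "motion": [
    {"x": 0, "y": 0, "z": -1, "roll": 0},
    {"x": 0, "y": 0, "z": -1.2, "roll": 0},
    {"x": 0, "y": 0, "z": -1.2, "roll": 0}
  ]
}}

```text
time: 37.92
position: [0.491, -0.0741, 0.0957]
ee_rot: [[0.0, 1.0, 0.0], [1.0, -0.0, 0.0], [0.0, 0.0, -1.0]]
wrist_force: [-2.1, -0.1, 6.1]
finger_gap: 0.0274
```

>>> {"op": "play_rows", "data": {
  "motion": [
    {"x": 0, "y": 0, "z": 0.8, "roll": 0},
    {"x": 0, "y": 0, "z": 0.8, "roll": 0},
    {"x": 0, "y": 0, "z": 1, "roll": 0},
    {"x": 0, "y": 0, "z": 6, "roll": 0},
    {"x": 0, "y": 0, "z": 30, "roll": 0},
    {"x": 0, "y": 0, "z": 65, "roll": 0},
    {"x": -5, "y": 30, "z": 75, "roll": 0},
    {"x": -10, "y": 75, "z": 75, "roll": 0}
  ],
  "hand": 0.5
}}

```text
time: 38.92
position: [0.4817, 0.0007, 0.1715]
ee_rot: [[0.004, 1.0, 0.003], [1.0, -0.004, 0.0], [0.0, 0.003, -1.0]]
wrist_force: [1.0, 0.6, 0.2]
finger_gap: 0.043
```

>>> {"op": "play_rows", "data": {
  "motion": [
    {"x": -8, "y": 50, "z": 0, "roll": 0},
    {"x": -16, "y": 105, "z": 0, "roll": 0},
    {"x": -24, "y": 160, "z": 0, "roll": 0},
    {"x": -30, "y": 215, "z": 0, "roll": 0},
    {"x": -36, "y": 260, "z": 0, "roll": 0},
    {"x": -36, "y": 283, "z": -20, "roll": 0},
    {"x": -36, "y": 283, "z": -60, "roll": 0},
    {"x": -36, "y": 283, "z": -60, "roll": 0}
  ]
}}

```text
time: 39.92
position: [0.443, 0.2829, 0.108]
ee_rot: [[-0.0, 1.0, -0.004], [1.0, 0.0, -0.004], [-0.004, -0.004, -1.0]]
wrist_force: [-0.8, -0.4, 1.0]
finger_gap: 0.043
```

>>> {"op": "play_rows", "data": {
  "motion": [
    {"x": 1, "y": 1, "z": -10, "roll": 0},
    {"x": 1, "y": 1, "z": -20, "roll": 0},
    {"x": 1, "y": 1, "z": -29, "roll": 0},
    {"x": 1, "y": 1, "z": -35, "roll": 0},
    {"x": 1, "y": 1, "z": -36, "roll": 0},
    {"x": 1, "y": 1, "z": -36, "roll": 0}
  ]
}}

```text
time: 40.67
position: [0.446, 0.285, 0.0741]
ee_rot: [[0.0, 1.0, 0.0], [1.0, -0.0, -0.0], [-0.0, 0.0, -1.0]]
wrist_force: [0.8, -0.9, -0.4]
finger_gap: 0.0427
```

>>> {"op": "play_rows", "data": {
  "motion": [
    {"x": 0, "y": 0, "z": 0, "roll": 0},
    {"x": 0, "y": 0, "z": 0, "roll": 0},
    {"x": 0, "y": 0, "z": 0, "roll": 0},
    {"x": 0, "y": 0, "z": 0, "roll": 0}
  ],
  "hand": 0
}}

```text
time: 41.18
position: [0.4457, 0.2852, 0.0743]
ee_rot: [[-0.0, 1.0, -0.0], [1.0, 0.0, 0.0], [0.0, -0.0, -1.0]]
wrist_force: [-1.8, -1.0, 5.0]
finger_gap: 0.0182
```

>>> {"op": "play_rows", "data": {
  "motion": [
    {"x": 0, "y": 0, "z": 4, "roll": 0},
    {"x": 0, "y": 0, "z": 14, "roll": 0},
    {"x": 0, "y": 0, "z": 30, "roll": 0},
    {"x": 0, "y": -10, "z": 48, "roll": 0},
    {"x": 4, "y": -35, "z": 60, "roll": 0},
    {"x": 8, "y": -70, "z": 60, "roll": 0},
    {"x": 12, "y": -110, "z": 60, "roll": 0},
    {"x": 15, "y": -150, "z": 60, "roll": 0}
  ]
}}

```text
time: 42.18
position: [0.4609, 0.1318, 0.1348]
ee_rot: [[0.002, 1.0, 0.001], [1.0, -0.002, 0.0], [0.0, 0.001, -1.0]]
wrist_force: [0.2, -0.1, -0.9]
finger_gap: 0.0182
```

>>> {"op": "play_rows", "data": {
  "motion": [
    {"x": 4, "y": -40, "z": 0, "roll": 0},
    {"x": 8, "y": -80, "z": 0, "roll": 0},
    {"x": 12, "y": -120, "z": 0, "roll": 0},
    {"x": 14.5, "y": -145, "z": 0, "roll": 0},
    {"x": 14.5, "y": -158, "z": -5, "roll": 0},
    {"x": 14.5, "y": -158, "z": -20, "roll": 0},
    {"x": 14.5, "y": -158, "z": -28, "roll": 0},
    {"x": 14.5, "y": -158, "z": -28, "roll": 0}
  ]
}}

```text
time: 43.18
position: [0.4745, -0.022, 0.1049]
ee_rot: [[-0.002, 1.0, -0.002], [1.0, 0.002, -0.0], [-0.0, -0.002, -1.0]]
wrist_force: [0.5, 0.1, -0.6]
finger_gap: 0.0182
```

>>> {"op": "play_rows", "data": {
  "motion": [
    {"x": 0, "y": 0, "z": 0, "roll": 0},
    {"x": 0, "y": 0, "z": 0, "roll": 0}
  ]
}}

```text
time: 43.42
position: [0.4756, -0.0226, 0.1062]
ee_rot: [[-0.001, 1.0, 0.001], [1.0, 0.001, 0.0], [0.0, 0.001, -1.0]]
wrist_force: [0.5, 0.1, -1.0]
finger_gap: 0.0185
```

>>> {"op": "play_rows", "data": {
  "motion": [
    {"x": 0, "y": 0, "z": -4, "roll": 0},
    {"x": 0, "y": 0, "z": -8, "roll": 0},
    {"x": 0, "y": 0, "z": -11, "roll": 0},
    {"x": 0, "y": 0, "z": -11, "roll": 0}
  ]
}}

```text
time: 43.92
position: [0.4752, -0.023, 0.0947]
ee_rot: [[0.0, 1.0, -0.001], [1.0, -0.0, -0.0], [-0.0, -0.001, -1.0]]
wrist_force: [-0.1, -0.7, -2.1]
finger_gap: 0.0181
```

>>> {"op": "play_rows", "data": {
  "motion": [
    {"x": 0, "y": 0, "z": -4, "roll": 0},
    {"x": 0, "y": 0, "z": -8, "roll": 0},
    {"x": 0, "y": 0, "z": -11, "roll": 0},
    {"x": 0, "y": 0, "z": -11, "roll": 0}
  ]
}}

```text
time: 44.42
position: [0.4752, -0.023, 0.0837]
ee_rot: [[0.0, 1.0, -0.001], [1.0, -0.0, -0.0], [-0.0, -0.001, -1.0]]
wrist_force: [0.7, -0.4, -0.4]
finger_gap: 0.018
```

>>> {"op": "play_rows", "data": {
  "motion": [
    {"x": 0, "y": 0, "z": -1, "roll": 0},
    {"x": 0, "y": 0, "z": -2, "roll": 0},
    {"x": 0, "y": 0, "z": -2, "roll": 0}
  ]
}}

```text
time: 44.8
position: [0.4753, -0.0231, 0.0831]
ee_rot: [[0.0, 1.0, -0.0], [1.0, -0.0, 0.001], [0.001, -0.0, -1.0]]
wrist_force: [-4.5, 0.6, 13.6]
finger_gap: 0.0179
```

The wedge is seated at 0.083. Release, then the small bottle.

>>> {"op": "play_rows", "data": {
  "motion": [
    {"x": 0, "y": 0, "z": 1.5, "roll": 0},
    {"x": 0, "y": 0, "z": 1.5, "roll": 0},
    {"x": 0, "y": 0, "z": 1.5, "roll": 0},
    {"x": 0, "y": 0, "z": 6, "roll": 0},
    {"x": 0, "y": 0, "z": 30, "roll": 0},
    {"x": 0, "y": 0, "z": 65, "roll": 0},
    {"x": -3, "y": 30, "z": 75, "roll": 0},
    {"x": -6, "y": 75, "z": 75, "roll": 0}
  ],
  "hand": 0.5
}}

```text
time: 45.8
position: [0.4703, 0.0518, 0.1585]
ee_rot: [[0.003, 1.0, 0.003], [1.0, -0.003, 0.001], [0.001, 0.003, -1.0]]
wrist_force: [0.9, 1.6, -0.8]
finger_gap: 0.0428
```

>>> {"op": "play_rows", "data": {
  "motion": [
    {"x": -3, "y": 50, "z": -10, "roll": 0},
    {"x": -6, "y": 105, "z": -20, "roll": 0},
    {"x": -9, "y": 160, "z": -30, "roll": 0},
    {"x": -12, "y": 215, "z": -40, "roll": 0},
    {"x": -15, "y": 265, "z": -50, "roll": 0},
    {"x": -15, "y": 292, "z": -55, "roll": 0},
    {"x": -15, "y": 292, "z": -60, "roll": 0},
    {"x": -15, "y": 292, "z": -60, "roll": 0}
  ]
}}

```text
time: 46.8
position: [0.4548, 0.3417, 0.0967]
ee_rot: [[0.002, 1.0, -0.0], [1.0, -0.002, -0.002], [-0.002, -0.0, -1.0]]
wrist_force: [0.6, -0.1, 0.7]
finger_gap: 0.043
```

>>> {"op": "play_rows", "data": {
  "motion": [
    {"x": 0, "y": 0, "z": 0, "roll": 0},
    {"x": 0, "y": 0, "z": 0, "roll": 0}
  ]
}}

```text
time: 47.05
position: [0.455, 0.3429, 0.0975]
ee_rot: [[0.002, 1.0, 0.0], [1.0, -0.002, 0.0], [0.0, 0.0, -1.0]]
wrist_force: [-0.2, 0.9, 1.0]
finger_gap: 0.0426
```

>>> {"op": "play_rows", "data": {
  "motion": [
    {"x": 0, "y": 1, "z": -10, "roll": 0},
    {"x": 0, "y": 1, "z": -20, "roll": 0},
    {"x": 0, "y": 1, "z": -29, "roll": 0},
    {"x": 0, "y": 1, "z": -35, "roll": 0},
    {"x": 0, "y": 1, "z": -36, "roll": 0},
    {"x": 0, "y": 1, "z": -36, "roll": 0}
  ]
}}

```text
time: 47.8
position: [0.4545, 0.345, 0.0611]
ee_rot: [[0.0, 1.0, 0.0], [1.0, -0.0, -0.0], [-0.0, 0.0, -1.0]]
wrist_force: [-0.0, 0.1, 0.6]
finger_gap: 0.0423
```

>>> {"op": "play_rows", "data": {
  "motion": [
    {"x": 0, "y": 0, "z": 0, "roll": 0},
    {"x": 0, "y": 0, "z": 0, "roll": 0},
    {"x": 0, "y": 0, "z": 0, "roll": 0},
    {"x": 0, "y": 0, "z": 0, "roll": 0}
  ],
  "hand": 0
}}

```text
time: 48.3
position: [0.4546, 0.3453, 0.0616]
ee_rot: [[0.0, 1.0, 0.0], [1.0, -0.0, 0.001], [0.001, 0.0, -1.0]]
wrist_force: [-0.5, -0.3, 5.3]
finger_gap: 0.0233
```

>>> {"op": "play_rows", "data": {
  "motion": [
    {"x": 0, "y": 0, "z": 4, "roll": 0},
    {"x": 0, "y": 0, "z": 14, "roll": 0},
    {"x": 0, "y": 0, "z": 30, "roll": 0},
    {"x": 0, "y": -10, "z": 48, "roll": 0},
    {"x": 4, "y": -35, "z": 60, "roll": 0},
    {"x": 8, "y": -70, "z": 60, "roll": 0},
    {"x": 12, "y": -110, "z": 60, "roll": 0},
    {"x": 14, "y": -150, "z": 60, "roll": 0}
  ]
}}

```text
time: 49.3
position: [0.4685, 0.1917, 0.1218]
ee_rot: [[0.002, 1.0, 0.001], [1.0, -0.002, 0.0], [0.0, 0.001, -1.0]]
wrist_force: [0.4, 0.4, -0.5]
finger_gap: 0.0233
```

>>> {"op": "play_rows", "data": {
  "motion": [
    {"x": 4, "y": -40, "z": 0, "roll": 0},
    {"x": 8, "y": -80, "z": 0, "roll": 0},
    {"x": 11, "y": -120, "z": 0, "roll": 0},
    {"x": 13, "y": -148, "z": 0, "roll": 0},
    {"x": 13, "y": -163, "z": -5, "roll": 0},
    {"x": 13, "y": -163, "z": -20, "roll": 0},
    {"x": 13, "y": -163, "z": -28, "roll": 0},
    {"x": 13, "y": -163, "z": -28, "roll": 0}
  ]
}}

```text
time: 50.3
position: [0.4806, 0.0325, 0.0922]
ee_rot: [[-0.001, 1.0, -0.002], [1.0, 0.001, -0.0], [-0.0, -0.002, -1.0]]
wrist_force: [-0.4, 0.0, -0.3]
finger_gap: 0.0233
```

>>> {"op": "play_rows", "data": {
  "motion": [
    {"x": 0, "y": 0, "z": 0, "roll": 0},
    {"x": 0, "y": 0, "z": 0, "roll": 0}
  ]
}}

```text
time: 50.55
position: [0.4816, 0.0324, 0.0932]
ee_rot: [[-0.001, 1.0, 0.0], [1.0, 0.001, 0.0], [0.0, 0.0, -1.0]]
wrist_force: [-0.7, 0.9, -0.6]
finger_gap: 0.0231
```

>>> {"op": "play_rows", "data": {
  "motion": [
    {"x": 0, "y": -0.5, "z": -4, "roll": 0},
    {"x": 0, "y": -0.5, "z": -8, "roll": 0},
    {"x": 0, "y": -0.5, "z": -11, "roll": 0},
    {"x": 0, "y": -0.5, "z": -11, "roll": 0}
  ]
}}

```text
time: 51.05
position: [0.4812, 0.0314, 0.0817]
ee_rot: [[0.0, 1.0, -0.001], [1.0, -0.0, -0.0], [-0.0, -0.001, -1.0]]
wrist_force: [-0.4, 0.3, -0.5]
finger_gap: 0.0229
```

>>> {"op": "play_rows", "data": {
  "motion": [
    {"x": 0, "y": 0, "z": -4, "roll": 0},
    {"x": 0, "y": 0, "z": -8, "roll": 0},
    {"x": 0, "y": 0, "z": -11, "roll": 0},
    {"x": 0, "y": 0, "z": -11, "roll": 0}
  ]
}}

```text
time: 51.55
position: [0.4813, 0.0314, 0.0708]
ee_rot: [[0.0, 1.0, -0.0], [1.0, -0.0, -0.0], [-0.0, -0.0, -1.0]]
wrist_force: [-0.1, -0.3, -1.0]
finger_gap: 0.0231
```

>>> {"op": "play_rows", "data": {
  "motion": [
    {"x": 0, "y": 0, "z": -1, "roll": 0},
    {"x": 0, "y": 0, "z": -1.5, "roll": 0},
    {"x": 0, "y": 0, "z": -1.5, "roll": 0}
  ]
}}

```text
time: 51.92
position: [0.4816, 0.0316, 0.0705]
ee_rot: [[0.0, 1.0, 0.0], [1.0, -0.0, 0.001], [0.001, 0.0, -1.0]]
wrist_force: [-3.5, -0.5, 11.2]
finger_gap: 0.0234
```

Seated at the expected height. Release, retreat and take a final look.

>>> {"op": "play_rows", "data": {
  "motion": [
    {"x": 0, "y": 0, "z": 1.2, "roll": 0},
    {"x": 0, "y": 0, "z": 1.2, "roll": 0},
    {"x": 0, "y": 0, "z": 1.2, "roll": 0},
    {"x": 0, "y": 0, "z": 6, "roll": 0},
    {"x": 0, "y": 0, "z": 30, "roll": 0},
    {"x": 0, "y": 0, "z": 75, "roll": 0},
    {"x": 0, "y": 0, "z": 125, "roll": 0},
    {"x": 0, "y": 0, "z": 175, "roll": 0}
  ],
  "hand": 0.5
}}

```text
time: 52.92
position: [0.4811, 0.0313, 0.2462]
ee_rot: [[0.0, 1.0, -0.0], [1.0, -0.0, -0.0], [-0.0, -0.0, -1.0]]
wrist_force: [1.0, 1.5, 0.3]
finger_gap: 0.0429
```

>>> {"op": "play_rows", "data": {
  "motion": [
    {"x": 10, "y": -40, "z": 20, "roll": 0},
    {"x": 30, "y": -80, "z": 40, "roll": 0},
    {"x": 40, "y": -115, "z": 50, "roll": 0},
    {"x": 40, "y": -115, "z": 50, "roll": 0},
    {"x": 40, "y": -115, "z": 50, "roll": 0}
  ]
}}

```text
time: 53.55
position: [0.5209, -0.0828, 0.2941]
ee_rot: [[-0.0, 1.0, -0.001], [1.0, 0.0, 0.001], [0.001, -0.001, -1.0]]
wrist_force: [-0.5, 1.3, 0.0]
finger_gap: 0.043
```

```bash
python3 - <<'E'
from h import *
i,_,_=snap('wrist','w13.png');print(bot.observe()['position'])
```

```text
[ 0.52087899 -0.08226962  0.29400234]bash: warning: here-document at line 36 delimited by end-of-file (wanted `E')
```

>>> {"op": "play_rows", "data": {
  "motion": [
    {"x": -20, "y": 50, "z": 0, "roll": 0},
    {"x": -35, "y": 100, "z": 0, "roll": 0},
    {"x": -50, "y": 150, "z": 0, "roll": 0},
    {"x": -60, "y": 205, "z": 0, "roll": 0},
    {"x": -70, "y": 260, "z": 0, "roll": 0},
    {"x": -80, "y": 315, "z": 0, "roll": 0},
    {"x": -90, "y": 365, "z": 0, "roll": 0},
    {"x": -100, "y": 400, "z": 0, "roll": 0}
  ]
}}

```text
time: 54.6
position: [0.419, 0.3198, 0.294]
ee_rot: [[-0.005, 1.0, -0.001], [1.0, 0.005, -0.0], [-0.0, -0.001, -1.0]]
wrist_force: [1.1, 0.2, -0.2]
finger_gap: 0.0428
```

Run:
```python
from h import *
i=cv2.imread('pics/w13.png');j=snap('top','t13.png')[0][:,:,::-1];k=snap('scene','s13.png')[0][:,:,::-1]
s=bot.observe();print(s['time'],s['position'])
R=lambda x,w,h:cv2.resize(x,(w,h),interpolation=cv2.INTER_CUBIC)
cv2.imwrite('pics/c13.png',np.hstack([R(i[0:300,70:470],400,300),R(np.vstack([j[120:250,180:330]]),346,300)]))
a=np.hstack([R(i[0:300,70:470],400,300),R(j[120:250,180:330],346,300)]);b=R(k[110:260,90:340],500,300)
cv2.imwrite('pics/c13.png',np.vstack([a,np.hstack([b,np.zeros((300,246,3),np.uint8)])]))
```

```text
54.7 [0.41782497 0.32183531 0.29364739]
```

View pics/c13.png

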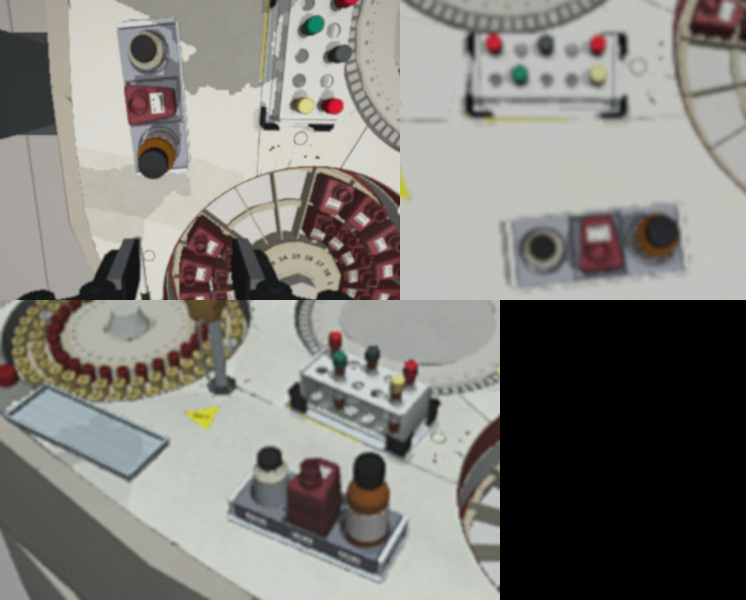

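The three panels show all three bottles upright in their own wells. The rack is level between the four guides, the tray is empty and the arm is clear. Handing in.

```bash
python3 -c "
from plant import bot
print(bot.hand_in())"
```

```text
the job is handed in; nothing more can be done
None
```

The job is done and handed in, in the order you asked. I set all three bottles on the tray, seated the rack in the bay, then put each bottle back in its own well.

- **Time and forces:** it took about 55 s of the 109 s allowed. The highest force I read at the wrist was about 14 N, at a gentle touchdown. Everything was set down by feel and touched down within about 1 mm of the expected height.
- **Final views (wrist, top and scene cameras):** the bottles stand upright in their wells, the rack is level between the four corner guides, the tray is empty and the arm is clear.
- **Rack flatness:** the two red tube caps measured 100.1 mm apart after seating, against 99.5 mm before. I could triangulate the height of only one of them, at 0.086 m. The second view did not show the other, so flatness at that end rests on the cap spacing and the final pictures.
- **Disagreements:** my first height for the wedge bottle's neck came out about 15 mm low because I had picked the wrong ring. A closer view corrected it before I gripped. The finger opening read 2–4 mm less than the stated widths on every grasp, but every grip held.

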